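# Lock a microscope focus shaft with its pin

## Task

Lock the focus shaft of the microscope stand: take the lock pin out of its rack, start it in the leaning hole on top of the drive block, turn the focus knob by feel until the hidden cross-hole in the shaft comes under the pin, then push the pin right through until its shoulder sits flush on the block, and let go. Leave the bottle, the screwdriver and the tape roll where they are.

Things in the scene. Friction and masses are not known exactly. Their poses are not given: they have to be found in the camera images.
- lock_pin: Loose steel lock pin, 50 g. Shank 10 mm diameter, 70 mm long, coned over the last 5 mm to a 4 mm flat tip; then a steel shoulder disc 22 mm diameter, 4 mm thick, then a black grip 16 mm diameter, 22 mm tall (96 mm overall). Origin: centre of the tip; z runs from tip to grip. Starts upright in the rack, tip 10 mm above the table, shoulder 25 mm above the rack's top.
- pin_shoulder (a point): Point on the pin's axis at the underside of its shoulder disc, 70 mm from the tip.
- pin_rack: Fixed grey plastic block 60 x 60 x 55 mm with one upright blind hole in the centre of its top, 11.5 mm wide, 45 mm deep, which holds the pin. Origin: centre of its underside. It stands to the left or to the right of the stand, the bottle on the other side.
- stand: Fixed microscope stand without its head: white base plate 190 x 200 x 15 mm, a pedestal, and on it the grey drive block with the shaft. Origin: centre of the plate's underside, z up; the shaft axis runs along the stand's y, 100 mm above the table.
- bore_mouth (a point): Centre of the mouth of the 12 mm pin hole, in a 26 mm square steel pad 2 mm proud of the 56 x 60 mm top face of the drive block. z points out of the hole along its axis, which leans 35 degrees from vertical towards the stand's -x (the robot's side); y is along the shaft. The mouth is countersunk to 17 mm over its first 4 mm; the hole runs 30 mm down to the shaft and on beyond it in line.
- shaft_center (a point): Where the pin hole's axis crosses the shaft's, 44 mm below the mouth; the shaft is 28 mm thick here. With the cross-hole turned away the pin's tip stops on the shaft (shoulder 40 mm off the pad) and the pin stays there when let go. When the cross-hole comes under it, the greased pin drops by its own weight and locks the shaft, with up to 9 degrees of play either way.
- spring_ball (a point): A spring-loaded ball at the side of the hole, hidden beyond the shaft, 61.5 mm below the mouth. The dropped pin rests on it, shoulder about 8 mm off the pad; a push of about 10 N along the hole takes the pin past it until the shoulder is on the pad, where it stays.
- knob_center (a point): Centre of the round black focus knob on the right-hand (-y) end of the shaft, 90 mm from the pin hole's axis: a disc 64 mm diameter, 16 mm thick, flat faces square to the shaft, rim plain all round. The point is fixed to the stand and does not turn with the knob; y is along the shaft towards the block, z is parallel to the pin hole.
- shaft_end (a point): Where the shaft leaves the block; from here 52 mm of bare shaft, 16 mm thick, lead to the knob. Knob and shaft turn either way without stops against about 0.05 N m of friction. The 12.5 mm cross-hole goes right through and lines up every half turn; at the start that is 25 to 127 degrees off if the knob's top goes away from the robot, 53 to 155 the other way.
- dispenser: White plastic bottle with a steel cap, 56 mm diameter, 110 mm tall, standing. Origin: centre of its underside. Leave it alone.
- screwdriver: Screwdriver with an orange handle, 190 mm long, lying flat beyond the stand. Leave it alone.
- tape_roll: Brown tape roll lying flat, 68 mm outside diameter, 19 mm tall, in front of the stand on the robot's side. Origin: centre of its underside. Leave it alone.
Mind the look-alikes: they are no part of the job. There is more than one size of the lock_pin; the job needs the smaller.

How it is judged:
By the outcome, as a careful person would: the job done as asked, in the order asked, and still so for the second after the job is handed in, with the robot touching nothing.
It also fails if it takes over 64 s, if anything falls off the work surface, if the arm or the gripper's body presses on something with over 40 N, if the wrist force passes 120 N, or if a joint passes its speed limit or range.

## Robot

A 6-joint arm with a two-finger parallel gripper is mounted at the origin on the work surface. World frame = base frame: x ahead of the robot, y to its left, z up, the work surface at z = 0. Lengths are in m, angles in rad, forces in N, time in s.
With the tool pointing down it reaches from about 0.25 to 0.8 m from the base axis. Payload 3.9 kg.
Tool frame: the origin (TCP) lies between the finger pads; the fingertips stand 8 mm ahead of it and the grasp point (between the pads) lies 11 mm behind it; z points along the fingers, y is the direction in which the jaws open and shut (so a half turn about z gives the same grasp; the last joint's range is limited). The gripper opens to 85 mm and grips with 20 to 120 N. Pads are 22 mm wide; open, the fingers measure 114 mm over their backs; the gripper's body (76 mm by 85 mm) begins 54 mm behind the grasp point. The pads swing forward as they close: fully open they stand 13 mm farther back than shut.
Start: joints at [-1.308, 0.26, -0.138, 1.173, 0, 1.571], TCP at [0.136, -0.507, 0.203] pointing down, gripper open.
Joint ranges: [-2.78, 2.78], [-0.83, 1.72], [-1.28, 1.37], [-1.9, 2.12], [-1.57, 1.48], [-3.14, 3.14]. Speed limits (rad/s): [2.57, 2.57, 3.14, 3.14, 3.14, 3.14].

## Interface

Orientations are given as a unit quaternion [w, x, y, z].
In Python, from station import telemetry, eyes, env gives the robot as it stands. The module is installed in compiled form; this text tells all that it offers.
- The arm moves only by the tool move_arm, never from a script. Its argument "series" is text: rows parted by semicolons, each of 4 numbers parted by spaces: the shift along the tool's x, y, z in mm, then the turn about the tool's z in degrees. In form: dx dy dz yaw; .... A call has 1 to 20 rows; each row is the pose to reach, as a shift and turn from the pose commanded when the call began, along the tool's axes at that moment; what a row does not reach only later rows make up. A row lasts 1/8 s, in which the tool goes at most 62.5 mm and 10.7 degrees, less where a joint would pass 70% of its speed; a pose out of reach is approached as far as the arm can. A call with a gripper value outside its range is refused whole. "fingers" is the finger opening in mm, from 0 to 85.4, set as the call begins (left out, the last holds). The fingers move at their own pace and stop on an object; the grip force is fixed at half the most. Time passes only in rows, so rows that repeat a pose let the fingers close. It gives the time, the measured TCP pose, the force and the opening at its end, in the units of the state.
- telemetry.get_state(): the state, without advancing time (a new reading comes with each control period).
- eyes.grab_frame(name): name is "scene" or "top" or "wrist"; returns a dict with "image" (400x640x3 uint8, red, green, blue), "fx", "fy", "cx", "cy" (pixels), "extrinsics" (4x4, takes a point from camera to world coordinates). Camera axes: x right, y down, z forward; pixel columns grow to the right and rows downward; lengths in m; the calibration is good to about 2 mm. A picture is of the moment at which its call begins. There is no depth.
- env.sign_off(): hands the job in, once; it reports no verdict.
The state is a dict: "time_s": time; "joint_pos": joint angles; "dq": joint speeds; "effort": joint torques, N m; "tcp_pos": TCP position; "orientation": TCP orientation; "wrist_force": force on the tool from outside, world axes, zero at the start; "torque": the same for the moment, N m; "gripper_width": opening from 0.0 (shut) to 1.0 (fully open).
Only numpy, scipy, OpenCV 4.12 (cv2) and the standard library are available. Lean on these libraries where they do the work, as an engineer would, in place of code of your own. Each camera call takes 0.05 s, during which the arm holds its last target.

## Working session

There is one attempt and no reset: what is moved stays moved. The work goes in short steps, Python scripts to look and compute and a tool call to move; the robot and the scene stay as the last step left them, time stands still between calls to the robot, and variables do not carry over. Pictures are saved under pics/ and viewed, and the job is handed in when it is done.

Besides the shell and the picture viewer there is one more tool, called after "Request:" as a command line: name --argument value ..., lists and objects as JSON in quotes. move_arm: Moves the arm, as the interface text tells. Its arguments: {"type":"object","properties":{"series":{"type":"string"},"fingers":{"type":"number"}},"required":["series"]}

```bash
mkdir -p pics
cat > h.py <<'E'
import numpy as np, cv2
from station import telemetry, eyes, env
def grab(n,f):
    d=eyes.grab_frame(n); cv2.imwrite('pics/'+f,d['image'][:,:,::-1]); np.savez('pics/'+f[:-4]+'.npz',**{k:np.array(d[k]) for k in d}); return d
def load(f): return dict(np.load('pics/'+f+'.npz'))
def ray(d,u,v):
    E=np.array(d['extrinsics']); r=np.array([(u-d['cx'])/d['fx'],(v-d['cy'])/d['fy'],1.]); return E[:3,3],E[:3,:3]@r/np.linalg.norm(r)
def onz(d,u,v,z):
    o,r=ray(d,u,v); return o+r*(z-o[2])/r[2]
def tri(a,b):
    (o1,r1),(o2,r2)=a,b
    A=np.array([r1,-r2]).T; s=np.linalg.lstsq(A,o2-o1,rcond=None)[0]
    p,q=o1+s[0]*r1,o2+s[1]*r2; return (p+q)/2,np.linalg.norm(p-q)
def proj(d,p):
    E=np.linalg.inv(np.array(d['extrinsics'])); c=E[:3,:3]@np.array(p)+E[:3,3]; return d['fx']*c[0]/c[2]+d['cx'],d['fy']*c[1]/c[2]+d['cy']
E
python3 - <<'E'
from h import *
for n in ['scene','top','wrist']:
    d=grab(n,n+'0.png'); print(n,d['fx'],d['cx'],d['cy'],np.round(d['extrinsics'],3).tolist())
print(telemetry.get_state())
E
```

```text
scene 426.52438810809645 313.742609829319 199.2503144485212 [[0.7, 0.517, -0.493, 0.983], [0.714, -0.505, 0.485, -0.397], [0.002, -0.691, -0.723, 0.758], [0.0, 0.0, 0.0, 1.0]]
top 392.41770666507523 324.19667699041327 195.22489672450206 [[-0.025, -0.991, 0.132, 0.398], [-1.0, 0.026, 0.0, 0.056], [-0.004, -0.132, -0.991, 1.17], [0.0, 0.0, 0.0, 1.0]]
wrist 322.5664915279423 321.7727997389968 200.89652354078302 [[0.26, -0.915, -0.308, 0.216], [-0.965, -0.247, -0.081, -0.486], [-0.002, 0.319, -0.948, 0.374], [0.0, 0.0, 0.0, 1.0]]
{'time_s': 0.15, 'joint_pos': array([-1.30801243e+00,  2.60529148e-01, -1.39069735e-01,  1.17268885e+00,
       -1.01289075e-05,  1.57080521e+00]), 'dq': array([ 0.00098626, -0.00145961,  0.0051954 ,  0.00036613, -0.00069702,
        0.00061292]), 'effort': array([ 5.85963571e-04, -4.06005764e+01,  2.54166001e+01,  1.26595315e-02,
        8.08877104e-06,  1.40156494e-06]), 'tcp_pos': array([ 0.13623038, -0.50643747,  0.20195936]), 'orientation': array([-7.38610339e-04,  9.91380794e-01,  1.31009787e-01, -1.02721632e-04]), 'wrist_force': array([ 0.77357433,  0.42454492, -0.05117328]), 'torque': array([ 0.0232628 ,  0.00291768, -0.01717128]), 'gripper_width': 1.0011898681465967}
```

View pics/scene0.png

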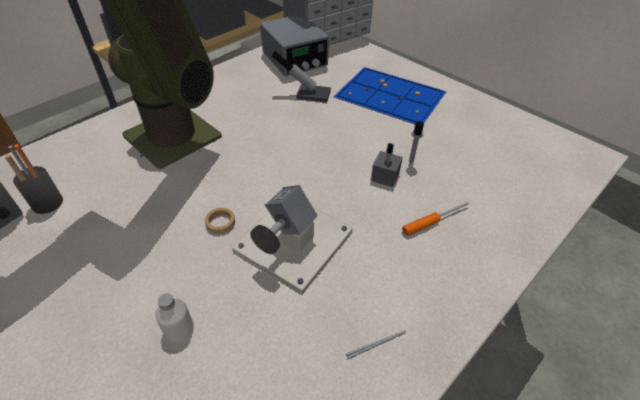

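View pics/top0.png

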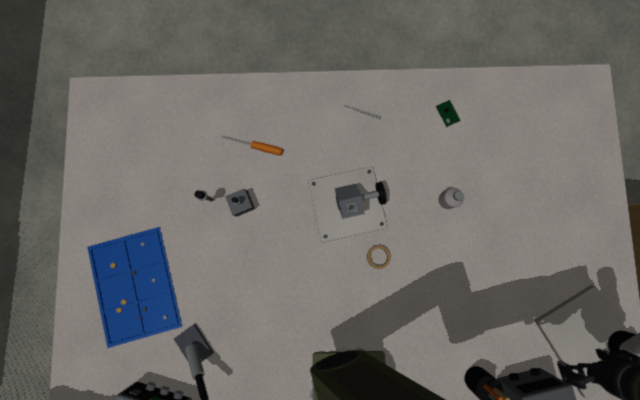

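View pics/wrist0.png

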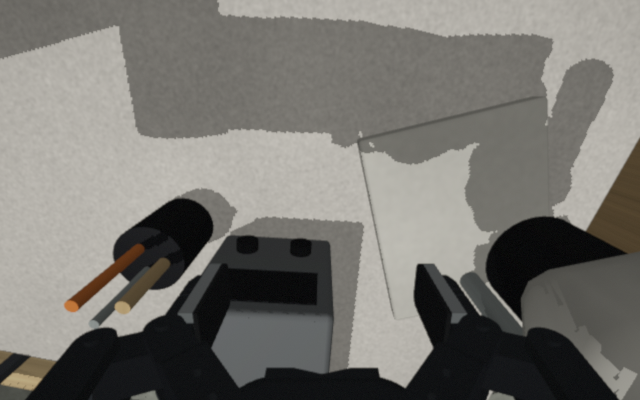

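Run:
```python
import cv2,numpy as np
a=cv2.imread('pics/top0.png')[155:250,185:405]; cv2.imwrite('pics/top0z.png',cv2.resize(a,None,fx=3.6,fy=3.6,interpolation=cv2.INTER_CUBIC))
a=cv2.imread('pics/scene0.png')[110:300,225:435]; cv2.imwrite('pics/scene0z.png',cv2.resize(a,None,fx=3.15,fy=3.15,interpolation=cv2.INTER_CUBIC))
```

```text
(no output)
```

View pics/top0z.png

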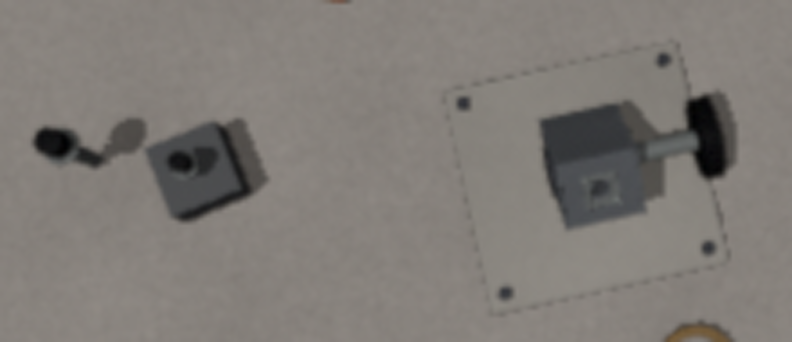

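View pics/scene0z.png

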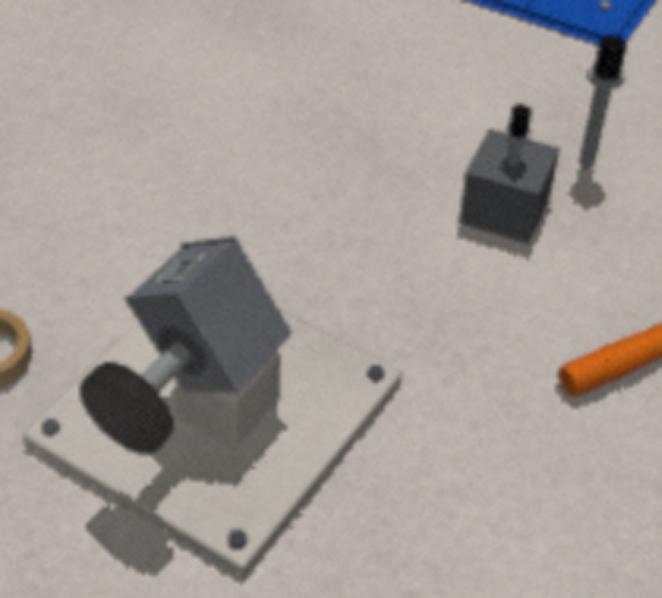

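Run:
```python
from h import *
t=load('top0'); s=load('scene0')
T=lambda x,y:(185+x/3.6,155+y/3.6); S=lambda x,y:(225+x/3.15,110+y/3.15)
sc=[onz(t,*T(*p),.015) for p in [(463,103),(663,60),(708,247),(505,293)]]
print(np.round(sc,4)); c=np.mean(sc,0); print('center screws',c)
co=[onz(t,*T(*p),.013) for p in [(443,92),(678,40),(730,262),(490,313)]]
print('center corners',np.mean(co,0), np.round(co,3))
ex=(sc[0]+sc[1]-sc[2]-sc[3]); yaw=np.arctan2(ex[1],ex[0]); ey=(sc[0]+sc[3]-sc[1]-sc[2]); print('yaw',np.degrees(yaw),np.degrees(np.arctan2(-ey[0],ey[1])))
print('mouth tri',tri(ray(t,*T(600,189)),ray(s,*S(181,265))), onz(t,*T(600,189),.136))
print('knob tri',tri(ray(t,*T(709,137)),ray(s,*S(126,407))))
print('pin top tri',tri(ray(t,*T(179,160)),ray(s,*S(521,106))),onz(t,*T(179,160),.106))
print('shaft at shaft end..', onz(t,*T(670,146),.108))
rc=[onz(t,*T(*p),.055) for p in [(147,150),(218,122),(248,190),(180,221)]]; print('rack',np.round(rc,4),np.mean(rc,0))
print('rack top corners scene',[np.round(onz(s,*S(*p),.055),4) for p in [(490,130),(558,150),(540,207),(465,183)]])
print('big pin',tri(ray(t,*T(50,142)),ray(s,*S(611,40))))
```

```text
[[ 0.5872  0.0874  0.015 ]
 [ 0.619  -0.0795  0.015 ]
 [ 0.4629 -0.1099  0.015 ]
 [ 0.4298  0.0567  0.015 ]]
center screws [ 0.52472465 -0.01132768  0.015     ]
center corners [ 0.52438063 -0.01183831  0.013     ] [[ 0.597  0.104  0.013]
 [ 0.636 -0.093  0.013]
 [ 0.45  -0.128  0.013]
 [ 0.414  0.069  0.013]]
yaw 11.034809591708559 11.016823684200721
mouth tri (array([ 0.50155465, -0.01435146,  0.13442314]), np.float64(0.0022204312924014717)) [ 0.5007113 -0.0151151  0.136    ]
knob tri (array([ 0.54325375, -0.1005557 ,  0.10007727]), np.float64(0.004142006928763861))
pin top tri (array([0.53474695, 0.30213188, 0.1069759 ]), np.float64(0.0021784967689819188)) [0.53407789 0.30156188 0.106     ]
shaft at shaft end.. [ 0.53484392 -0.07120759  0.108     ]
rack [[0.5493 0.3389 0.055 ]
 [0.5704 0.2823 0.055 ]
 [0.5152 0.2584 0.055 ]
 [0.4919 0.3123 0.055 ]] [0.53169952 0.29797642 0.055     ]
rack top corners scene [array([0.5014, 0.3167, 0.055 ]), array([0.5552, 0.3363, 0.055 ]), array([0.5864, 0.273 , 0.055 ]), array([0.5286, 0.2529, 0.055 ])]
big pin (array([0.54796037, 0.39319814, 0.12908924]), np.float64(0.0022163591354378517))
```

```bash
cat >> h.py <<'E'
from scipy.spatial.transform import Rotation as R
YS=np.radians(11.03); ex=np.array([np.cos(YS),np.sin(YS),0]); ey=np.array([-ex[1],ex[0],0])
def RT(q): return R.from_quat([q[1],q[2],q[3],q[0]]).as_matrix()
def to(p,head=None):
    s=telemetry.get_state(); M=RT(s['orientation']); d=M.T@(np.array(p)-s['tcp_pos'])*1000
    h=np.degrees(np.arctan2(M[1,0],M[0,0])); print('delta',np.round(d,2),'head',h,'yaw',None if head is None else h-head, 'tilt z',np.round(M[:,2],4))
def st():
    s=telemetry.get_state(); print(s['time_s'],s['tcp_pos'],s['wrist_force'],s['gripper_width'])
E
python3 -c "
from h import *
to([.5335,.300,.25],11.03)"
```

```text
delta [ 593.11 -675.63  -47.04] head 15.055900481830976 yaw 4.025900481830977 tilt z [-4.0e-04  1.4e-03 -1.0e+00]
```

Request:
move_arm --series "0 0 -40 0; 37 -42 -47 0; 74 -84 -47 0; 111 -126 -47 1; 148 -169 -47 1; 185 -211 -47 2; 222 -253 -47 2; 259 -296 -47 3; 296 -338 -47 3; 334 -380 -47 4; 371 -422 -47 4; 408 -464 -47 4; 445 -507 -47 4; 482 -549 -47 4; 519 -591 -47 4; 556 -634 -47 4; 593 -676 -47 4; 593 -676 -47 4; 593 -676 -47 4" --fingers 40

```text
time_s: 2.52
tcp_pos: [0.5582, 0.1849, 0.249]
orientation: [-0.025, 0.989, 0.145, -0.005]
wrist_force: [0.1, -0.4, -0.5]
gripper_width: 0.466
```

```bash
python3 -c "
from h import *
d=grab('wrist','w1.png'); st(); to([.5335,.300,.25],11.03); print(np.round(d['extrinsics'],3).tolist())
print(proj(d,[.5335,.300,.106]))"
```

```text
2.575 [0.55901464 0.18557971 0.24896041] [1.40964338 1.15106365 0.92552327] 0.466750742855192
delta [   8.44 -116.83    4.87] head 16.69871663722242 yaw 5.668716637222422 tilt z [-0.0169  0.0479 -0.9987]
[[0.287, -0.902, -0.322, 0.641], [-0.957, -0.288, -0.047, 0.2], [-0.05, 0.322, -0.945, 0.42], [0.0, 0.0, 0.0, 1.0]]
(np.float64(212.8122618858335), np.float64(168.19167466819198))
```

View pics/w1.png

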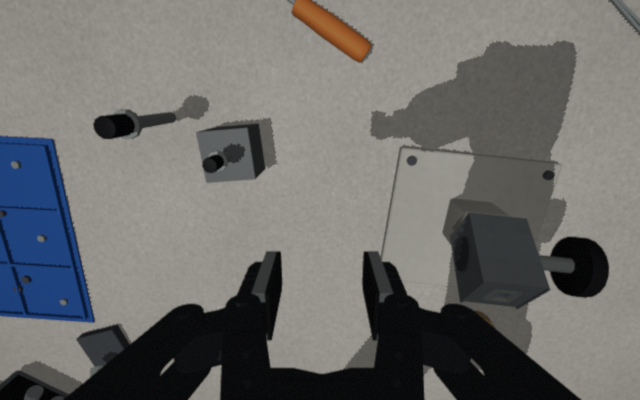

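Request:
move_arm --series "4 -60 3 3; 8 -117 5 6; 8 -117 5 6; 8 -117 5 6"

```text
time_s: 3.08
tcp_pos: [0.5589, 0.2065, 0.251]
orientation: [-0.051, 0.988, 0.146, -0.013]
wrist_force: [-0.8, 0.2, -0.0]
gripper_width: 0.47
```

```bash
python3 -c "
from h import *
st(); to([.5335,.300,.25],11.03); print(telemetry.get_state()['joint_pos'])"
```

```text
3.075 [0.55891789 0.20653689 0.25104887] [-0.83741292  0.15128964 -0.02650263] 0.4695857290723437
delta [  2.73 -96.18  11.15] head 16.82226222596935 yaw 5.792262225969351 tilt z [-0.0402  0.0972 -0.9945]
[0.29262864 0.3791204  0.1566997  1.35889728 0.10481996 3.1406121 ]
```

Request:
move_arm --series "0 0 0 -10; 0 0 0 -20; 0 0 0 -30; 0 0 0 -40; 0 0 0 -50; 0 0 0 -60; 0 0 0 -70; 0 0 0 -80; 0 0 0 -90; 0 0 0 -100; 0 0 0 -110; 0 0 0 -120; 0 0 0 -130; 0 0 0 -140; 0 0 0 -150; 0 0 0 -160; 0 0 0 -170; 0 0 0 -174; 0 0 0 -174"

```text
time_s: 5.45
tcp_pos: [0.5588, 0.2067, 0.251]
orientation: [-0.016, -0.094, 0.994, 0.05]
wrist_force: [0.7, 0.4, 0.5]
gripper_width: 0.471
```

```bash
python3 -c "
from h import *
st(); to([.5335,.300,.25],191.03); print(telemetry.get_state()['joint_pos'])"
```

```text
5.45 [0.55883149 0.20669727 0.25101191] [0.65586271 0.39471797 0.4860563 ] 0.4714282431662014
delta [ 7.34 95.77 11.09] head -169.1791578542684 yaw -360.20915785426837 tilt z [-0.0403  0.0972 -0.9945]
[0.29290925 0.37911429 0.15659177 1.3588389  0.10485338 0.1046025 ]
```

Request:
move_arm --series "0 0 0 -10; 0 0 0 -20; 0 0 0 -30; 0 0 0 -40; 0 0 0 -50; 0 0 0 -60; 0 0 0 -70; 0 0 0 -80; 0 0 0 -90; 0 0 0 -100; 0 0 0 -110; 0 0 0 -120; 0 0 0 -130; 0 0 0 -140; 0 0 0 -150; 0 0 0 -160; 0 0 0 -170; 0 0 0 -180; 0 0 0 -185; 0 0 0 -185"

```text
time_s: 7.95
tcp_pos: [0.5589, 0.2068, 0.251]
orientation: [-0.051, 0.989, 0.136, -0.013]
wrist_force: [-1.3, 0.1, 0.7]
gripper_width: 0.468
```

```bash
python3 -c "
from h import *
st(); to([.5335,.15,.25],11.03); print(telemetry.get_state()['joint_pos'])"
```

```text
7.95 [0.55889796 0.2067974  0.25095133] [-1.25163105  0.06664672  0.69172359] 0.4684099763251331
delta [-39.83  47.67  -3.55] head 15.735044538705212 yaw 4.705044538705213 tilt z [-0.0403  0.0972 -0.9944]
[ 0.29302466  0.37931578  0.156744    1.35880695  0.1048765  -3.12309613]
```

Request:
move_arm --series "0 30 0 0; 0 60 0 0; 0 60 0 0"

```text
time_s: 8.32
tcp_pos: [0.5705, 0.1688, 0.244]
orientation: [-0.041, 0.992, 0.117, -0.012]
wrist_force: [-0.1, 0.1, -0.6]
gripper_width: 0.467
```

```bash
python3 -c "
from h import *
st(); to([.5335,.15,.25],11.03); print(telemetry.get_state()['joint_pos'])"
```

```text
8.325 [0.57045466 0.16879371 0.24402127] [-0.10505062  0.13669184 -0.55985957] 0.46658042855549464
delta [-40.4    9.13  -6.23] head 13.535867805372908 yaw 2.505867805372908 tilt z [-0.0331  0.0795 -0.9963]
[ 0.2377338   0.38149478  0.14394241  1.34671015  0.08518962 -3.14009904]
```

Request:
move_arm --series "0 60 0 0; 0 120 0 0; 0 150 0 0; 0 150 0 0; 0 150 0 0"

```text
time_s: 8.95
tcp_pos: [0.5962, 0.0944, 0.2315]
orientation: [-0.016, 0.998, 0.068, -0.009]
wrist_force: [-0.0, 0.4, 0.9]
gripper_width: 0.469
```

```bash
python3 -c "
from h import *
st(); to([.5335,.15,.25],11.03); print(telemetry.get_state()['joint_pos'])"
```

```text
8.95 [0.59624721 0.09444727 0.23147887] [-0.03323095  0.4164339   0.87697668] 0.46902160692408484
delta [-54.87 -64.14 -15.54] head 7.833448273088399 yaw -3.1965517269116006 tilt z [-0.0199  0.031  -0.9993]
[ 0.13773757  0.40244151  0.14703025  1.33081967  0.03348251 -3.1405741 ]
```

Request:
move_arm --series "0 50 0 0; 0 100 0 0; 0 100 0 0"

```text
time_s: 9.32
tcp_pos: [0.6073, 0.0352, 0.228]
orientation: [0.003, 1.0, 0.03, -0.008]
wrist_force: [-0.2, 0.4, 0.7]
gripper_width: 0.472
```

```bash
python3 -c "
from h import *
st(); to([.5335,.15,.25],11.03); print(telemetry.get_state()['joint_pos'])"
```

```text
9.325 [0.60731978 0.03523409 0.22800061] [-0.21800066  0.41271862  0.74141213] 0.4722397028045177
delta [ -67.19 -118.87  -21.45] head 3.4253598905165905 yaw -7.604640109483409 tilt z [-0.0166 -0.0059 -0.9998]
[ 0.06077881  0.41316047  0.155466    1.33006397 -0.00492818 -3.14059778]
```

```bash
python3 -c "
from h import *
to([.5335,.300,.2],191.03)"
```

```text
delta [ -57.39 -268.84   27.65] head 3.4253598905165905 yaw -187.6046401094834 tilt z [-0.0166 -0.0059 -0.9998]
```

Request:
move_arm --series "-3 -15 0 10; -6 -30 0 20; -10 -45 0 30; -13 -60 0 40; -16 -75 0 50; -20 -90 5 60; -23 -105 10 70; -26 -120 12 80; -30 -140 14 90; -33 -155 16 100; -36 -170 18 110; -40 -185 20 120; -43 -200 22 130; -46 -215 24 140; -50 -230 26 150; -53 -250 28 160; -57 -269 28 170; -57 -269 28 172.4; -57 -269 28 172.4; -57 -269 28 172.4"

```text
time_s: 11.82
tcp_pos: [0.5329, 0.3017, 0.2]
orientation: [-0.008, -0.098, 0.995, -0.002]
wrist_force: [-0.1, -0.5, -0.1]
gripper_width: 0.467
```

```bash
python3 -c "
from h import *
st(); to([.5335,.300,.2],191.03);d=grab('wrist','w2.png');d=grab('scene','s2.png');print(telemetry.get_state()['joint_pos'])"
```

```text
11.825 [0.53294819 0.30168652 0.20002278] [-0.13825932 -0.53264649 -0.05278859] 0.46729942319123235
delta [-0.21 -1.76  0.02] head -168.7968393759115 yaw -359.8268393759115 tilt z [-0.0165 -0.0054 -0.9999]
[0.51303436 0.42745786 0.10595483 1.26629158 0.00337466 0.31778785]
```

View pics/w2.png

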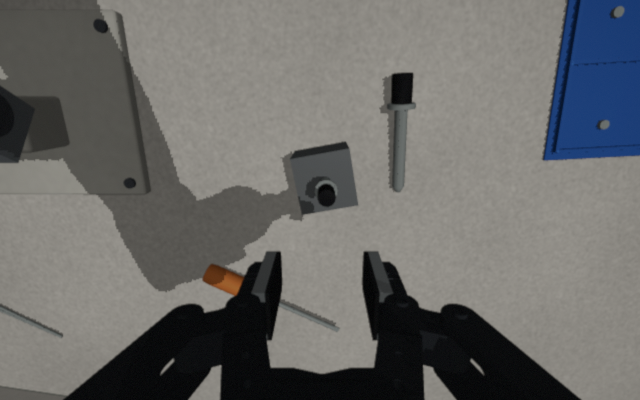

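View pics/s2.png

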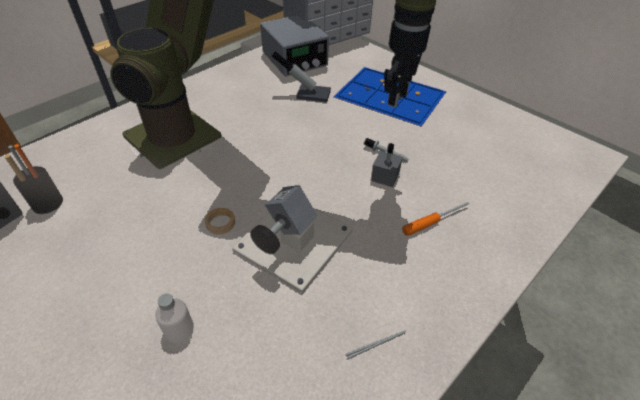

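Run:
```python
from h import *
a=cv2.imread('pics/s2.png')[110:230,320:480]; cv2.imwrite('pics/s2z.png',cv2.resize(a,None,fx=4,fy=4,interpolation=cv2.INTER_CUBIC))
d=load('w2'); s=load('s2')
print('big pin head',tri(ray(d,401,75),ray(s,368,142)), 'tip', tri(ray(d,399,190),ray(s,406,158)))
print('pin top',proj(d,[.5335,.3,.106]),proj(s,[.5335,.3,.106]), proj(s,[.5335,.3,.2]))
```

```text
big pin head (array([0.41969342, 0.36431993, 0.01196425]), np.float64(0.006214431792793309)) tip (array([0.53699332, 0.39214054, 0.00988102]), np.float64(0.005067843032692841))
pin top (np.float64(320.3781566766983), np.float64(193.8871528163297)) (np.float64(388.9302345748679), np.float64(144.20276967303565)) (np.float64(394.31657488782434), np.float64(111.51577680427243))
```

View pics/s2z.png

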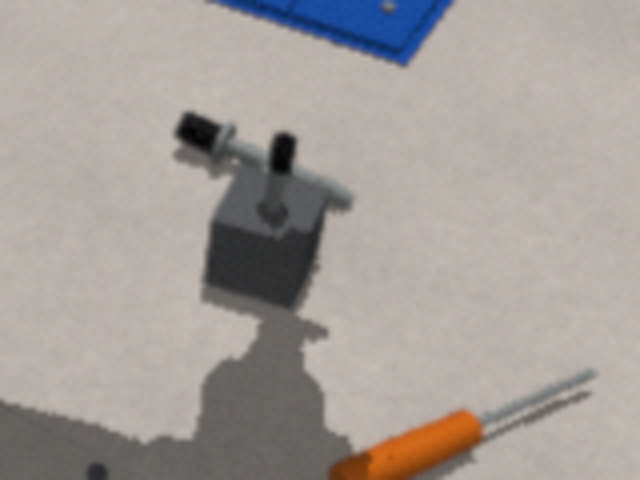

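Run:
```python
from h import *
a=cv2.imread('pics/w2.png')[130:230,270:380]; cv2.imwrite('pics/w2z.png',cv2.resize(a,None,fx=6,fy=6,interpolation=cv2.INTER_CUBIC))
```

```text
(no output)
```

View pics/w2z.png

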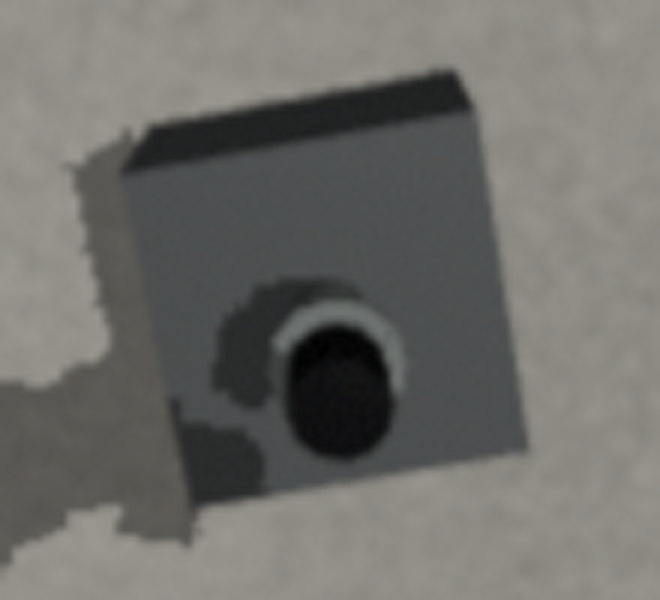

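Run:
```python
from h import *
d=load('w2');t=load('top0');s=load('s2')
W=lambda x,y:(270+x/6,130+y/6)
print('pin top wrist',onz(d,*W(342,408),.106))
rc=[onz(d,*W(*p),.055) for p in [(122,175),(470,110),(528,450),(195,508)]];print(np.round(rc,4),np.mean(rc,0))
print('w+scene',tri(ray(d,*W(342,408)),ray(s,320+284/4,110+136/4)))
print('w+top',tri(ray(d,*W(342,408)),ray(t,185+179/3.6,155+160/3.6)))
a=cv2.imread('pics/top0.png')[185:220,225:265]; cv2.imwrite('pics/t0p.png',cv2.resize(a,None,fx=16,fy=16,interpolation=cv2.INTER_CUBIC))
```

```text
pin top wrist [0.5360242  0.30635162 0.106     ]
[[0.5188 0.2663 0.055 ]
 [0.4971 0.3205 0.055 ]
 [0.5525 0.3433 0.055 ]
 [0.5743 0.2886 0.055 ]] [0.53567462 0.30469199 0.055     ]
w+scene (array([0.53595939, 0.30604943, 0.1047726 ]), np.float64(0.001130690457326101))
w+top (array([0.53669417, 0.30521137, 0.09808424]), np.float64(0.004704808323290981))
```

View pics/t0p.png

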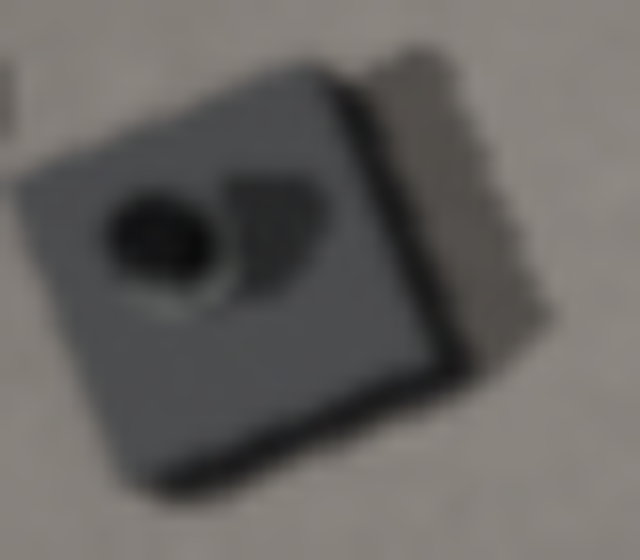

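```bash
python3 -c "
from h import *
to([.535,.304,.130],191.03)"
```

```text
delta [-3.65  2.11 69.94] head -168.81588046979445 yaw -359.84588046979445 tilt z [-0.0165 -0.0054 -0.9998]
```

Request:
move_arm --series "-2 1 30 0; -4 2 50 0; -4 2 65 0; -4 2 70 0; -4 2 70 0"

```text
time_s: 12.55
tcp_pos: [0.5353, 0.3042, 0.13]
orientation: [-0.008, -0.097, 0.995, -0.002]
wrist_force: [0.2, -0.3, -0.3]
gripper_width: 0.469
```

```bash
python3 -c "
from h import *
d=grab('wrist','w3.png'); st(); print(proj(d,[.535,.304,.106]),proj(d,[.5335,.3,.106]))
a=d['image'][170:400,220:420,::-1]; cv2.imwrite('pics/w3z.png',cv2.resize(a,None,fx=2.6,fy=2.6,interpolation=cv2.INTER_CUBIC))"
```

```text
12.6 [0.53560871 0.30439559 0.13051145] [ 0.30026894 -0.91219827  0.22051942] 0.47042193015995026
(np.float64(322.25064794335674), np.float64(223.22965498302153)) (np.float64(316.7030197509878), np.float64(220.02193142068293))
```

View pics/w3z.png

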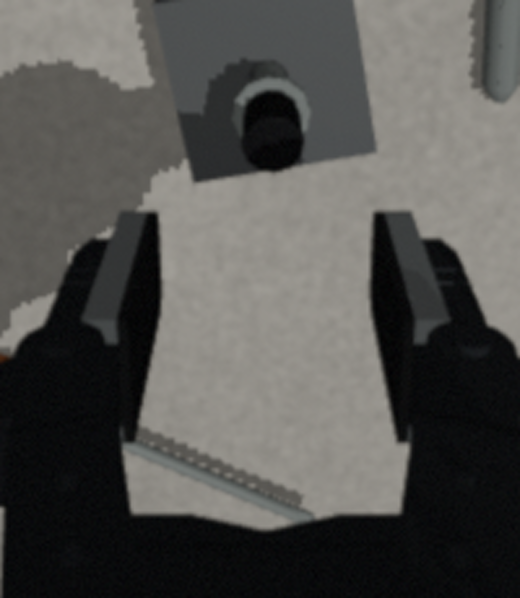

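```bash
python3 -c "
from h import *
d=load('w3'); p=onz(d,325,223.8,.106); print(p); to([p[0],p[1],.101])"
```

```text
[0.53504134 0.3058496  0.106     ]
delta [-0.21  1.59 29.51] head -168.80971276403633 yaw None tilt z [-0.0156 -0.005  -0.9999]
```

Request:
move_arm --series "0 1.5 10 0; 0 1.5 20 0; 0 1.5 29 0; 0 1.5 29 0"

```text
time_s: 13.1
tcp_pos: [0.5336, 0.3051, 0.0996]
orientation: [-0.01, -0.098, 0.995, -0.002]
wrist_force: [0.3, -0.9, 0.5]
gripper_width: 0.47
```

Request:
move_arm --series "0 0 0 0; 0 0 0 0; 0 0 0 0; 0 0 0 0; 0 0 0 0" --fingers 0

```text
time_s: 13.72
tcp_pos: [0.5345, 0.3056, 0.101]
orientation: [-0.008, -0.097, 0.995, -0.002]
wrist_force: [0.1, 0.1, 0.2]
gripper_width: -0.003
```

```bash
python3 -c "
from h import *
st(); d=grab('wrist','w4.png');
a=d['image'][170:400,220:420,::-1]; cv2.imwrite('pics/w4z.png',cv2.resize(a,None,fx=2.6,fy=2.6,interpolation=cv2.INTER_CUBIC))"
```

```text
13.725 [0.53450843 0.30555363 0.10099804] [0.10484506 0.1415741  0.16273817] -0.0033220296448491175
```

View pics/w4z.png

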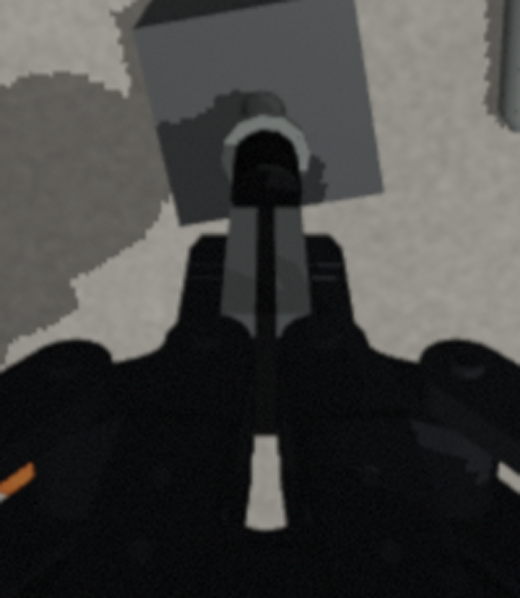

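```bash
python3 -c "
from h import *
d=load('w4'); s=telemetry.get_state(); M=RT(s['orientation']); p=s['tcp_pos']
c=lambda q:tuple(np.round((np.array(proj(d,q))-[220,170])*2.6))
for x in(-11,0,11):
  for z in (8,-11,-30): print(x,z,c(p+M@np.array([x,0,z])/1000))
print('pin',c([.535,.306,.106]),c([.535,.306,.084])); print(M)
grab('scene','s4.png'); a=cv2.imread('pics/s4.png')[80:230,320:480]; cv2.imwrite('pics/s4z.png',cv2.resize(a,None,fx=4,fy=4,interpolation=cv2.INTER_CUBIC))
"
```

```text
-11 8 (np.float64(266.0), np.float64(207.0))
-11 -11 (np.float64(266.0), np.float64(247.0))
-11 -30 (np.float64(267.0), np.float64(296.0))
0 8 (np.float64(266.0), np.float64(164.0))
0 -11 (np.float64(266.0), np.float64(201.0))
0 -30 (np.float64(267.0), np.float64(247.0))
11 8 (np.float64(266.0), np.float64(121.0))
11 -11 (np.float64(266.0), np.float64(154.0))
11 -30 (np.float64(267.0), np.float64(195.0))
pin (np.float64(268.0), np.float64(191.0)) (np.float64(268.0), np.float64(152.0))
[[-0.98084439 -0.19410973 -0.01629986]
 [-0.19404574  0.98097743 -0.00543507]
 [ 0.01704479 -0.00216804 -0.99985238]]
```

View pics/s4z.png

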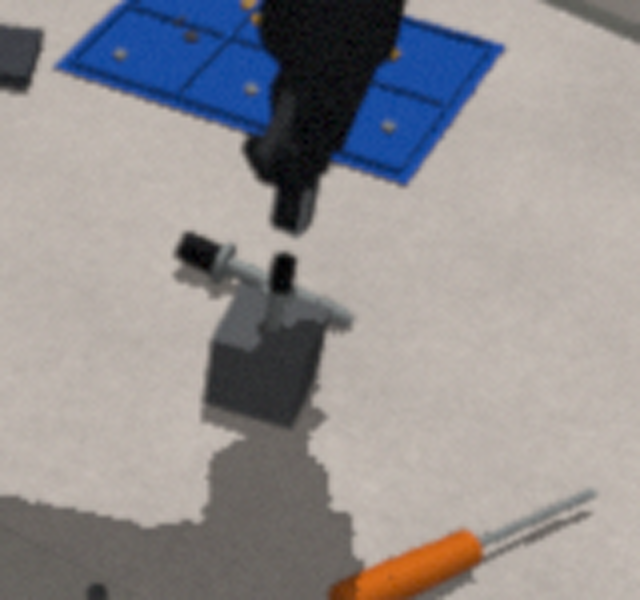

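```bash
python3 -c "
from h import *
d=load('w4');s=load('s4')
print(tri(ray(d,220+266/2.6,170+207/2.6),ray(s,320+300/4,80+230/4)))
print(tri(ray(d,220+266/2.6,170+207/2.6),ray(s,320+285/4,80+228/4)))
c=lambda q:tuple(np.round((np.array(proj(s,q))-[320,80])*4))
p=telemetry.get_state()['tcp_pos']
for z in(0,-.008,.02,.03):print(z,c(p+[0,0,z]))
"
```

```text
(array([0.53594169, 0.30888871, 0.12069873]), np.float64(0.010582489589665288))
(array([0.53160765, 0.30569681, 0.12314544]), np.float64(0.002574945062095081))
0 (np.float64(282.0), np.float64(260.0))
-0.008 (np.float64(280.0), np.float64(270.0))
0.02 (np.float64(286.0), np.float64(234.0))
0.03 (np.float64(288.0), np.float64(221.0))
```

Request:
move_arm --series "0 0 0 0; 0 0 0 0; 0 0 5 0; 0 0 15 0; 0 0 15 0" --fingers 40

```text
time_s: 14.45
tcp_pos: [0.5332, 0.3049, 0.0844]
orientation: [-0.01, -0.097, 0.995, -0.002]
wrist_force: [-0.5, 0.2, 0.3]
gripper_width: 0.471
```

```bash
cat >> h.py <<'E'
def look(i):
    d=grab('wrist','w%s.png'%i); s=grab('scene','s%s.png'%i); st()
    a=cv2.resize(d['image'][170:400,220:420,::-1],None,fx=2.6,fy=2.6,interpolation=cv2.INTER_CUBIC)
    b=cv2.resize(s['image'][80:230,320:420,::-1],None,fx=4,fy=4,interpolation=cv2.INTER_CUBIC)
    h=min(a.shape[0],b.shape[0]); cv2.imwrite('pics/l%s.png'%i,np.hstack([a[:h,:400+0],b[:h]]) if 0 else cv2.resize(np.hstack([a[:h],b[:h]]),(800,int(800*h/(a.shape[1]+b.shape[1])))))
E
python3 -c "
from h import *
look('5')"
```

```text
14.55 [0.53390969 0.30529217 0.08543118] [ 0.31147487 -0.14253869  0.42388013] 0.46825817378186435
```

View pics/l5.png

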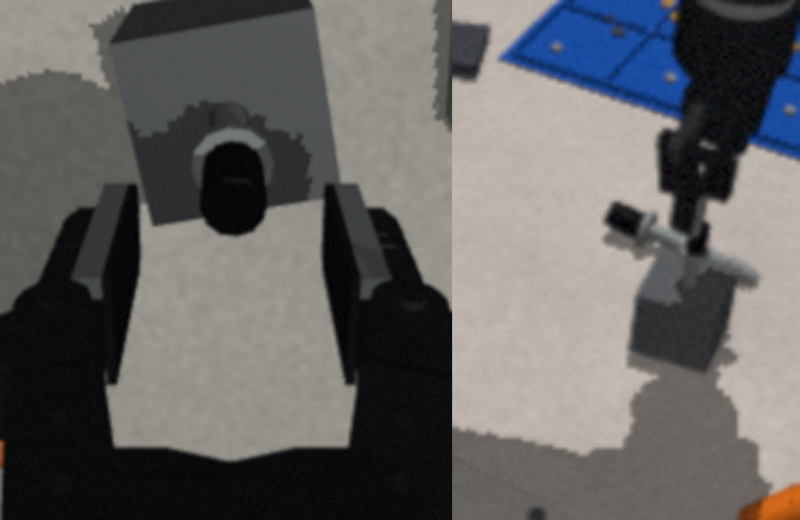

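Request:
move_arm --series "2 0.5 6 0; 2 0.5 11 0; 2 0.5 11 0"

```text
time_s: 14.92
tcp_pos: [0.5315, 0.3052, 0.0743]
orientation: [-0.009, -0.098, 0.995, -0.002]
wrist_force: [0.5, -0.2, -0.2]
gripper_width: 0.466
```

```bash
python3 -c "
from h import *
look('6')"
```

```text
15.025 [0.53195729 0.30550649 0.0748643 ] [0.02166057 0.66833407 0.77660192] 0.4687809122817125
```

View pics/l6.png

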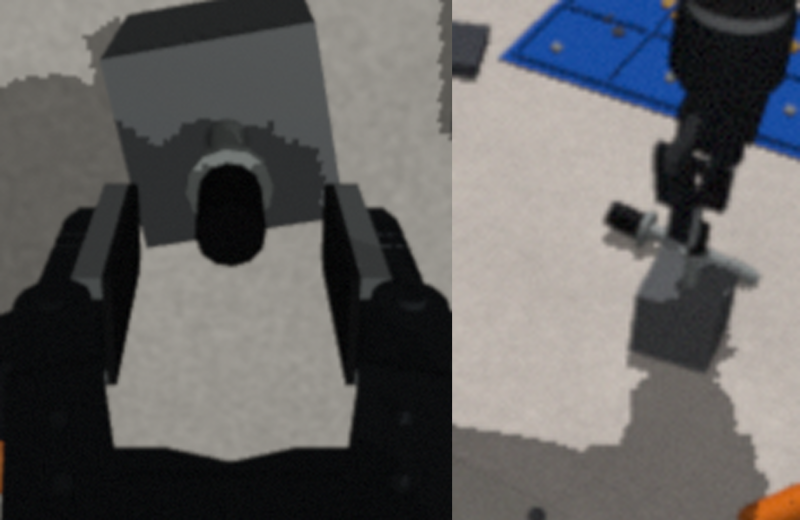

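```bash
python3 -c "
from h import *
a=cv2.imread('pics/s6.png')[105:175,355:425]; cv2.imwrite('pics/s6z.png',cv2.resize(a,None,fx=8,fy=8,interpolation=cv2.INTER_CUBIC))
s=load('s6'); print([np.round((np.array(proj(s,[.535,.305,z]))-[355,105])*8) for z in (.106,.094,.084)])"
```

```text
[array([286., 309.]), array([281., 339.]), array([276., 365.])]
```

View pics/s6z.png

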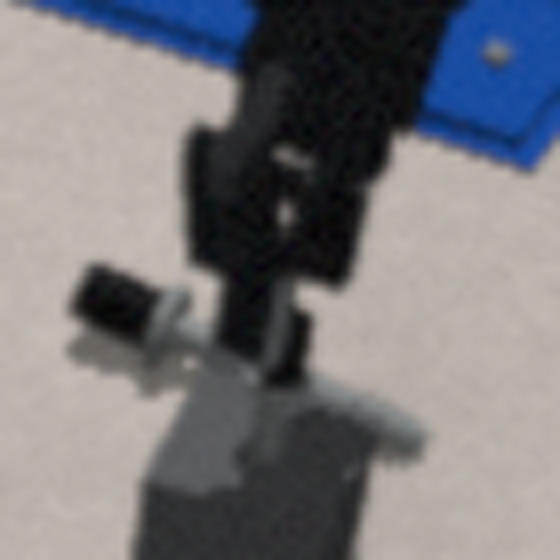

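```bash
python3 -c "
from h import *
s=load('s6'); M=RT(telemetry.get_state()['orientation']); p=telemetry.get_state()['tcp_pos']
for z in (8,-11,-20,-30):
  print(z,[np.round((np.array(proj(s,p+M@np.array([x,-20,z])/1000))-[355,105])*8) for x in(-11,11)])"
```

```text
8 [array([264., 451.]), array([200., 423.])]
-11 [array([273., 404.]), array([208., 376.])]
-20 [array([277., 381.]), array([212., 353.])]
-30 [array([282., 355.]), array([217., 328.])]
```

Request:
move_arm --series "-2 0 0 0; -2 0 0 0; -2 0 0 0; -2 0 0 0; -2 0 0 0" --fingers 0

```text
time_s: 15.65
tcp_pos: [0.5342, 0.3061, 0.0753]
orientation: [-0.008, -0.098, 0.995, -0.002]
wrist_force: [0.1, -0.6, 3.0]
gripper_width: 0.113
```

```bash
python3 -c "
from h import *
look('7');print(telemetry.get_state()['torque'])"
```

```text
15.75 [0.53417483 0.30606128 0.07519567] [0.50666534 0.83974231 3.20339263] 0.11103310664746682
[-0.06616404 -0.00490901 -0.09129015]
```

View pics/l7.png

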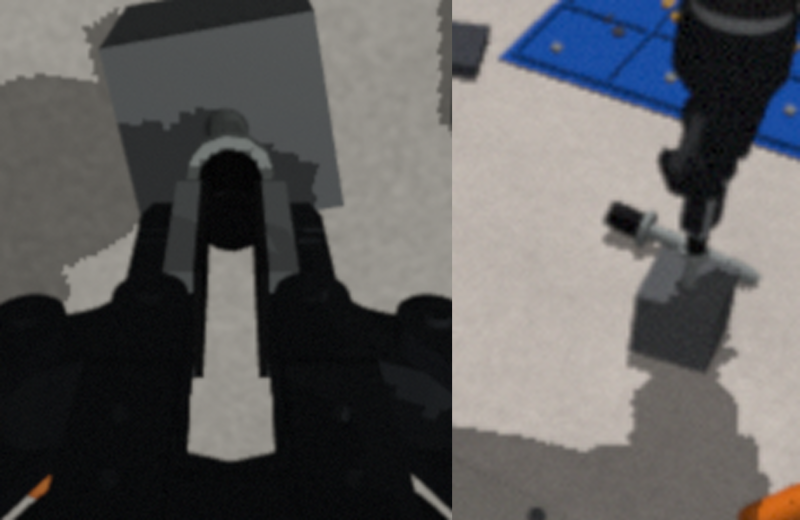

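Request:
move_arm --series "0 0 -10 0; 0 0 -20 0; 0 0 -30 0; 0 0 -40 0; 0 0 -40 0"

```text
time_s: 16.38
tcp_pos: [0.5355, 0.3066, 0.1163]
orientation: [-0.007, -0.098, 0.995, -0.001]
wrist_force: [0.4, -0.8, 0.0]
gripper_width: 0.0
```

```bash
python3 -c "
from h import *
look('8');print(telemetry.get_state()['torque'])
a=cv2.imread('pics/s8.png')[85:185,340:440]; cv2.imwrite('pics/s8z.png',cv2.resize(a,None,fx=6,fy=6,interpolation=cv2.INTER_CUBIC))"
```

```text
16.475 [0.53461894 0.30613905 0.11497229] [ 0.04083135  0.71198944 -0.14707753] -0.0014315589751146844
[-0.04543483 -0.04928424 -0.01667251]
```

View pics/l8.png

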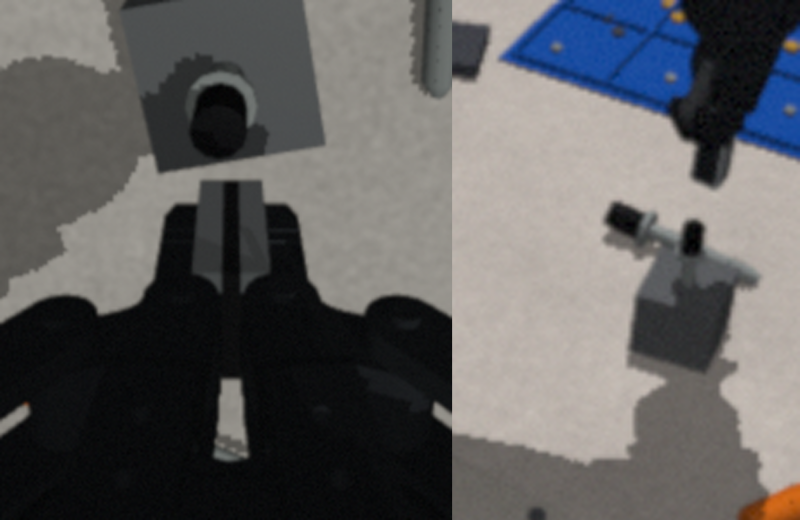

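View pics/s8z.png

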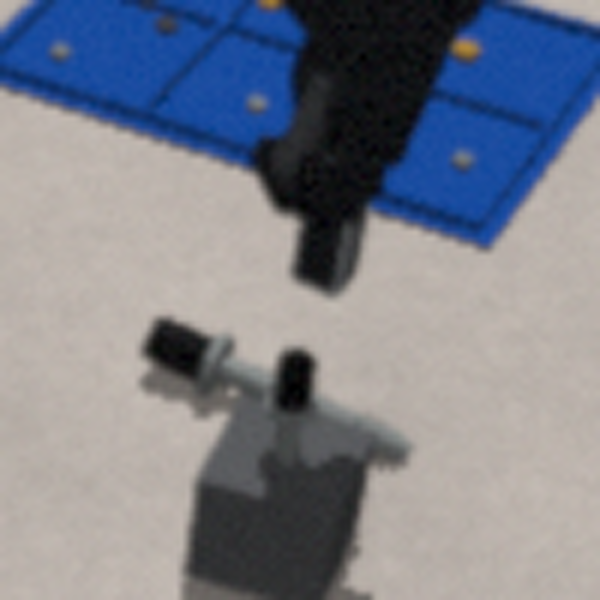

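Request:
move_arm --series "0 -1 0 0; 0 -1 0 0; 0 -1 10 0; 0 -1 20 0; 0 -1 30 0; 0 -1 40 0; 0 -1 46 0; 0 -1 51 0; 0 -1 51 0" --fingers 40

```text
time_s: 17.6
tcp_pos: [0.5337, 0.3047, 0.0636]
orientation: [-0.009, -0.098, 0.995, -0.002]
wrist_force: [0.3, 0.6, 0.1]
gripper_width: 0.469
```

```bash
python3 -c "
from h import *
look('9');print(telemetry.get_state()['torque'])
a=cv2.imread('pics/s9.png')[85:185,340:440]; cv2.imwrite('pics/s9z.png',cv2.resize(a,None,fx=6,fy=6,interpolation=cv2.INTER_CUBIC))"
```

```text
17.7 [0.53420097 0.30499368 0.06414673] [-0.419606    0.44327523 -0.48743374] 0.467184779140166
[-0.04206007  0.00827671  0.00936708]
```

View pics/l9.png

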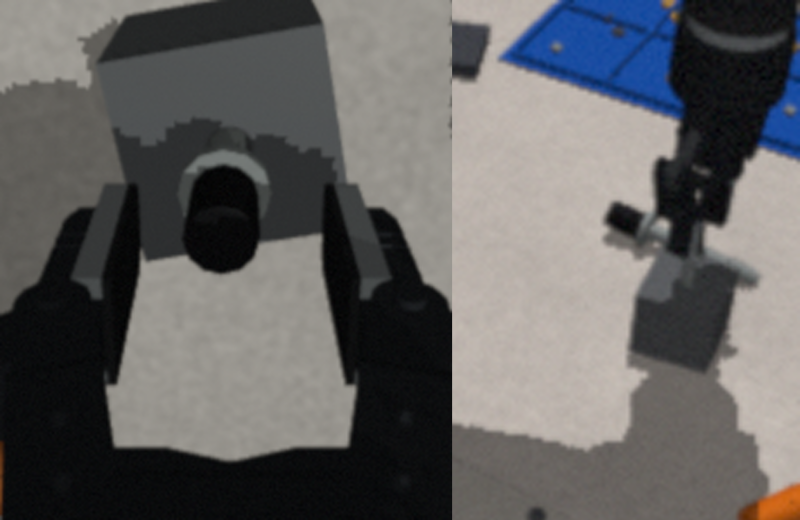

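View pics/s9z.png

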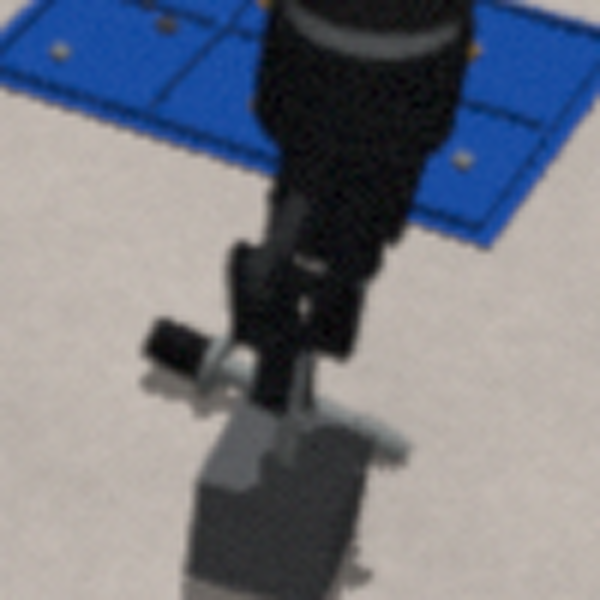

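Request:
move_arm --series "0 -2 0 0; 0 -2 0 0; 0 -2 0 0; 0 -2 0 0; 0 -2 0 0" --fingers 0

```text
time_s: 18.32
tcp_pos: [0.5347, 0.303, 0.0643]
orientation: [-0.008, -0.098, 0.995, -0.002]
wrist_force: [0.6, -0.5, 4.1]
gripper_width: 0.15
```

```bash
python3 -c "
from h import *
look('10');print(telemetry.get_state()['torque'])
a=cv2.imread('pics/s10.png')[85:185,340:440]; cv2.imwrite('pics/s10z.png',cv2.resize(a,None,fx=6,fy=6,interpolation=cv2.INTER_CUBIC))"
```

```text
18.425 [0.5346967  0.30305912 0.06433292] [0.24764791 0.53178615 4.5169511 ] 0.14881127513910625
[-0.12218342  0.04585584  0.01696931]
```

View pics/s10z.png

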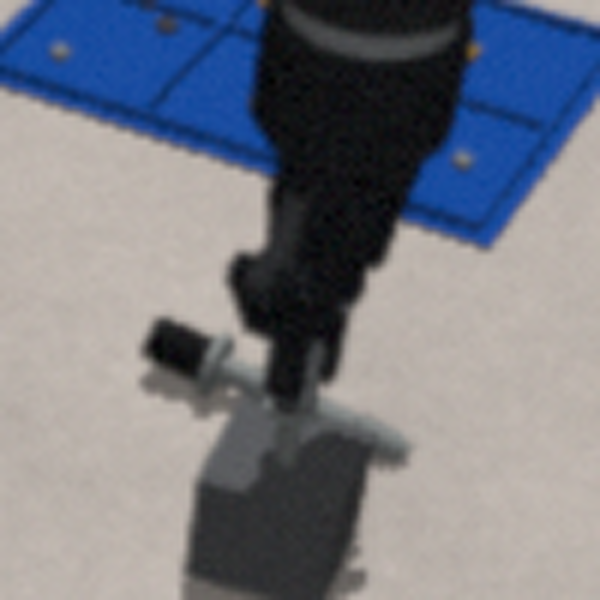

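Request:
move_arm --series "0 0 -3 0; 0 0 -6 0; 0 0 -10 0; 0 0 -10 0"

```text
time_s: 18.92
tcp_pos: [0.5346, 0.303, 0.0742]
orientation: [-0.008, -0.098, 0.995, -0.002]
wrist_force: [0.5, 0.9, 0.4]
gripper_width: 0.153
```

```bash
python3 -c "
from h import *
look('11');print(telemetry.get_state()['torque'])
a=cv2.imread('pics/s11.png')[85:185,340:440]; cv2.imwrite('pics/s11z.png',cv2.resize(a,None,fx=6,fy=6,interpolation=cv2.INTER_CUBIC))"
```

```text
19.025 [0.53437035 0.30283127 0.07381676] [ 1.03969129  0.35142585 -1.18642726] 0.1583875704152647
[-0.01214139 -0.02370894 -0.02351759]
```

View pics/l11.png

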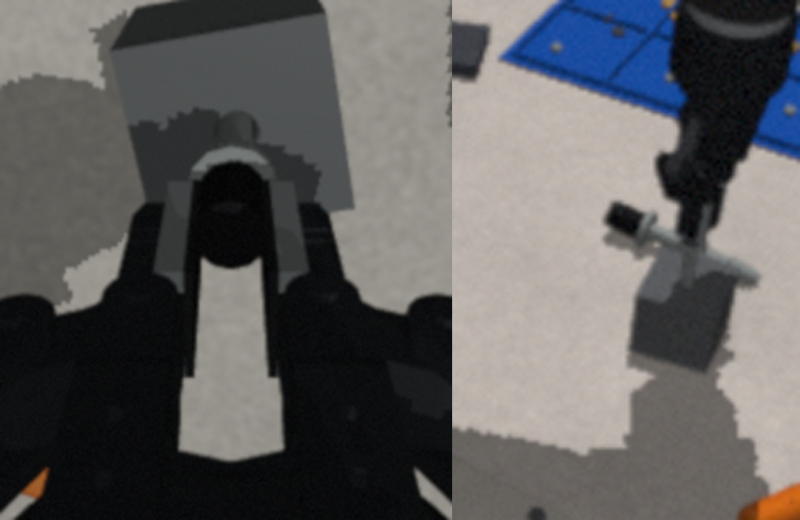

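View pics/s11z.png

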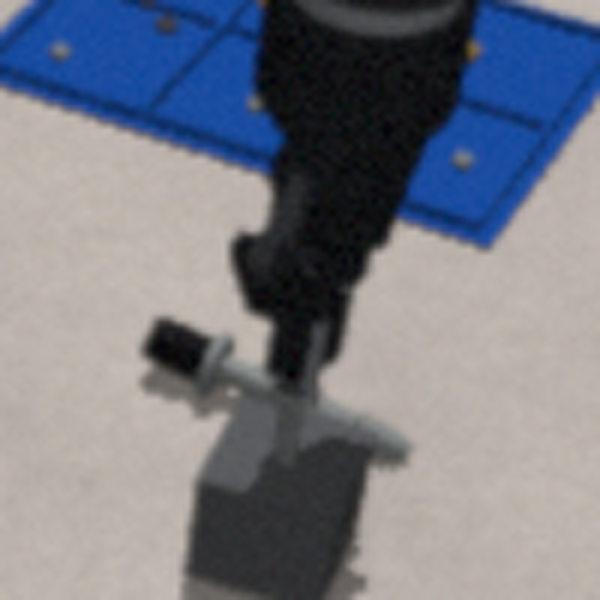

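```bash
python3 -c "
from h import *
a=cv2.imread('pics/w11.png')[210:300,270:380]; cv2.imwrite('pics/w11z.png',cv2.resize(a,None,fx=6,fy=6,interpolation=cv2.INTER_CUBIC))
s=load('s11'); print([np.round((np.array(proj(s,[.535,.304,z]))-[340,85])*6) for z in (.116,.104,.094,.09,.055)])"
```

```text
[array([306., 333.]), array([302., 356.]), array([299., 376.]), array([298., 383.]), array([287., 448.])]
```

View pics/w11z.png

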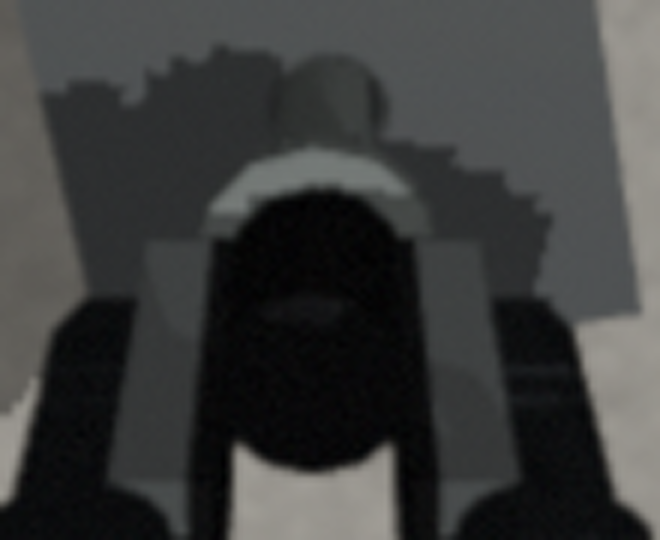

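Request:
move_arm --series "0 0 -10 0; 0 0 -20 0; 0 0 -30 0; 0 0 -30 0"

```text
time_s: 19.52
tcp_pos: [0.5359, 0.3036, 0.1054]
orientation: [-0.007, -0.098, 0.995, -0.001]
wrist_force: [-0.6, -1.0, -1.1]
gripper_width: 0.152
```

```bash
python3 -c "
from h import *
s=grab('scene','s12.png');st()
a=s['image'][65:165,340:440,::-1]; cv2.imwrite('pics/s12z.png',cv2.resize(a,None,fx=6,fy=6,interpolation=cv2.INTER_CUBIC))
print([np.round((np.array(proj(s,[.535,.304,z]))-[340,65])*6) for z in (.146,.124,.12,.055)])"
```

```text
19.575 [0.53545152 0.30333187 0.10468889] [-0.05507205 -0.31260245 -0.8916236 ] 0.15247188090781066
[array([316., 392.]), array([309., 437.]), array([307., 445.]), array([287., 568.])]
```

View pics/s12z.png

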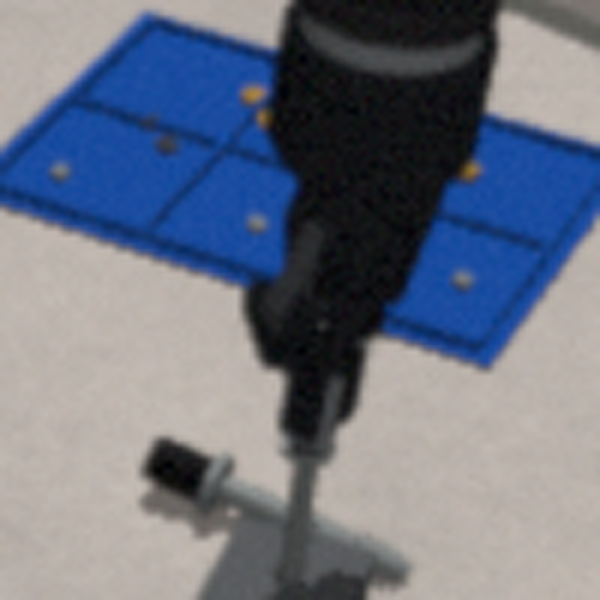

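Request:
move_arm --series "6 0 0.2 0; 12 0 0.7 0; 17 0 1.5 0; 22 0 2.6 0; 27 0 4 0; 32 0 5.7 0; 37 0 7.8 0; 42 0 10.3 0; 46 0 12.5 0; 50 0 15 0; 50 0 15 0"

```text
time_s: 20.95
tcp_pos: [0.4849, 0.2928, 0.0893]
orientation: [-0.009, -0.098, 0.995, -0.002]
wrist_force: [2.0, 1.2, 1.7]
gripper_width: 0.15
```

```bash
python3 -c "
from h import *
s=grab('scene','s13.png');st();print(telemetry.get_state()['torque'])
a=s['image'][65:165,340:440,::-1]; cv2.imwrite('pics/s13z.png',cv2.resize(a,None,fx=6,fy=6,interpolation=cv2.INTER_CUBIC))
"
```

```text
21.0 [0.48509725 0.29289323 0.08942059] [1.67222382 0.84588226 2.40419308] 0.15270156085421172
[ 0.23320458 -0.7853231  -0.00178182]
```

View pics/s13z.png

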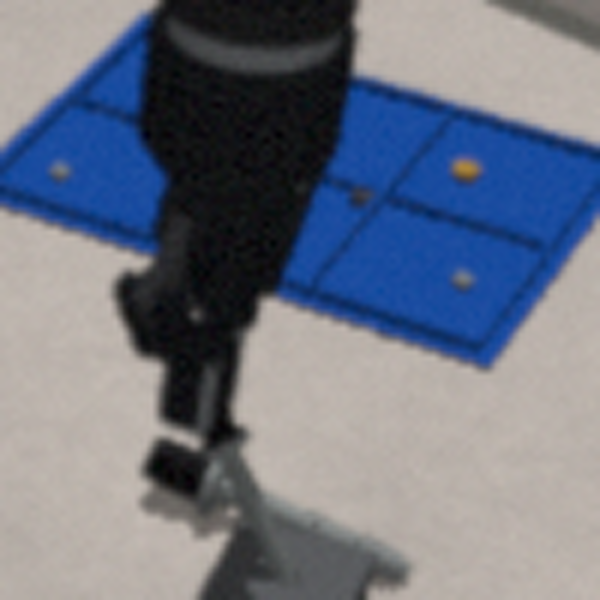

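Request:
move_arm --series "6 0 -8 0; 12 0 -17 0; 12 0 -40 0; 12 0 -70 0; 12 0 -100 0; 12 0 -100 0"

```text
time_s: 21.75
tcp_pos: [0.4755, 0.2919, 0.1922]
orientation: [-0.008, -0.098, 0.995, -0.001]
wrist_force: [0.1, -0.5, -0.8]
gripper_width: 0.151
```

```bash
python3 -c "
from h import *
s=grab('scene','s14.png');t=grab('top','t14.png');w=grab('wrist','w14.png');st();print(telemetry.get_state()['torque'])
a=s['image'][25:125,310:410,::-1]; b=t['image'][160:260,180:280,::-1]
cv2.imwrite('pics/l14.png',np.hstack([cv2.resize(i,(400,400),interpolation=cv2.INTER_CUBIC) for i in(a,b)]))
"
```

```text
21.9 [0.47404594 0.29081145 0.18878845] [ 0.30022847 -0.42288483  0.18362121] 0.15479915484344406
[0.02182662 0.01850352 0.01474607]
```

View pics/l14.png

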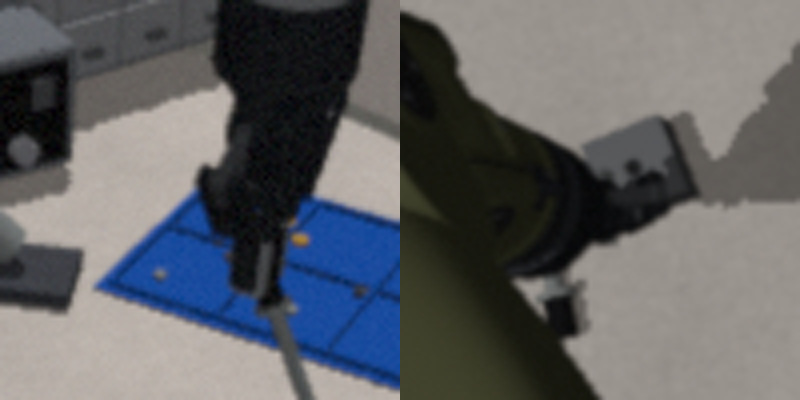

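View pics/w14.png

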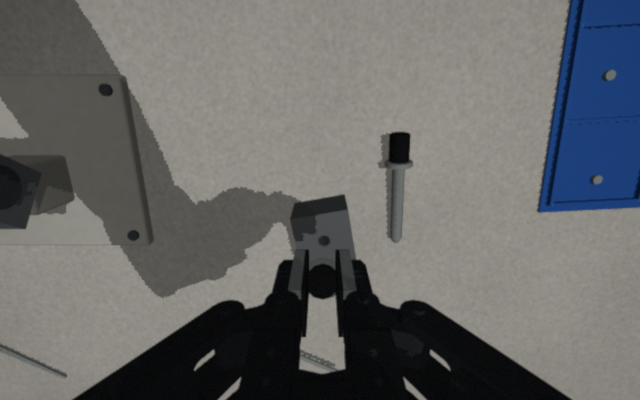

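```bash
python3 -c "
from h import *
a=cv2.imread('pics/s14.png')[85:155,350:430]; cv2.imwrite('pics/s14z.png',cv2.resize(a,None,fx=9,fy=9,interpolation=cv2.INTER_CUBIC))
"
```

```text
(no output)
```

View pics/s14z.png

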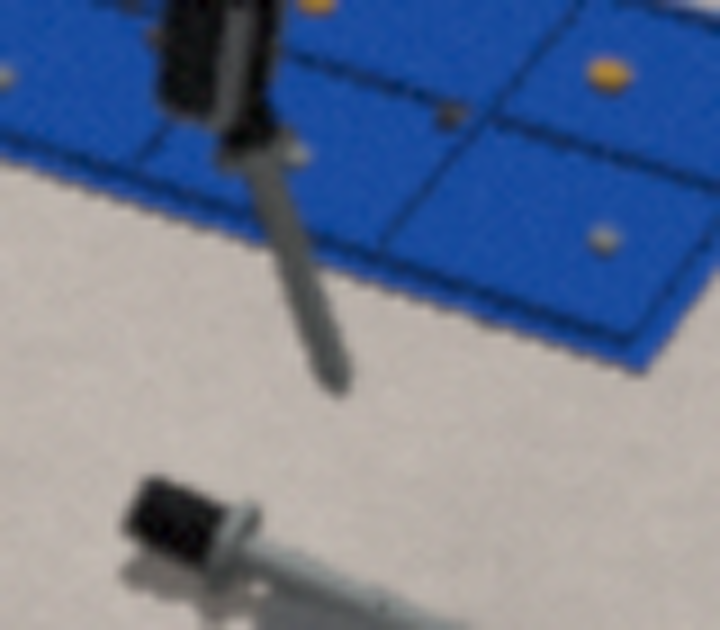

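```bash
cat >> h.py <<'E'
def onplane(d,u,v,p,n):
    o,r=ray(d,u,v); return o+r*(((p-o)@n)/(r@n))
E
python3 -c "
from h import *
s=load('s14'); S=telemetry.get_state(); p=S['tcp_pos']; n=ey
a=onplane(s,350+262/9,85+165/9,p,n); b=onplane(s,350+340/9,85+390/9,p,n)
d=a-b; print(a,b,np.linalg.norm(d), 'lean',np.degrees(np.arctan2(-d@ex,d[2])))
u=d/np.linalg.norm(d); print('tip rel tcp: ex,ez', (b-p)@ex,(b-p)[2], 'shoulder',(a-p)@ex,(a-p)[2])
to(p,191.03)"
```

```text
[0.49307179 0.29452004 0.20493812] [0.52296674 0.30034728 0.1474121 ] 0.06509153364597121 lean 27.899322559197124
tip rel tcp: ex,ez 0.04984151055508659 -0.04137634998514472 shoulder 0.019383921467134777 0.01614967038246007
delta [0. 0. 0.] head -168.80135119628827 yaw -359.83135119628827 tilt z [-0.0193 -0.007  -0.9998]
```

```bash
python3 -c "
from h import *
s=load('s14'); a=np.array([.49307,.29452,.20494])
for th in (25,28,31,34,37,40):
  u=-np.sin(np.radians(th))*ex+np.array([0,0,np.cos(np.radians(th))]); 
  q=[(np.array(proj(s,a-u*l))-[350,85])*9 for l in(0,.07)]; d=q[1]-q[0]; print(th,np.round(q[1]),d[0]/d[1],np.hypot(*d))
print(78/225,np.hypot(78,225))"
```

```text
25 [334. 407.] 0.29813716782772165 252.62073750660855
28 [346. 406.] 0.34836173824826033 255.6247555044613
31 [358. 405.] 0.3992643801063384 258.4835838776357
34 [369. 403.] 0.45114505781255637 261.17570392390587
37 [381. 400.] 0.5043263914185514 263.6813147149919
40 [392. 397.] 0.5591621224107034 265.9823753712657
0.3466666666666667 238.1365154695936
```

```bash
python3 -c "
from h import *
s=load('s14'); im=s['image'].astype(int)
for v in range(100,131):
  r=im[v,370:395]; g=r.mean(1); sat=r.max(1)-r.min(1)
  m=(sat<25)&(g<135)&(g>50)
  i=np.where(m)[0]; print(v,i+370 if len(i) else '', end=' | ')
"
```

```text
100 [381 382] | 101 [380 381 382] | 102 [377 378 379 380 381 382 383] | 103 [375 376 377 378 379 380 381] | 104 [378 379 380] | 105 [378 379 380] | 106 [379 380 381] | 107 [379 380 381] | 108 [379 380 381] | 109 [370 379 380 381 382] | 110 [372 373 380 381 382] | 111 [375 376 380 381 382 383] | 112 [378 379 380 381 382 383] | 113 [380 381 382 383] | 114 [381 382 383 384] | 115 [381 382 383 384 385 387 388] | 116 [381 382 383 384 385 390 391] | 117 [381 382 383 384 385 393 394] | 118 [382 383 384 385 386] | 119 [382 383 384 385 386] | 120 [383 384 385 386] | 121 [383 384 385 386 387] | 122 [383 384 385 386 387] | 123 [384 385 386 387] | 124 [384 385 386 387 388] | 125 [384 385 386 387 388] | 126 [385 386 387 388] | 127 [385 386 387 388] | 128 [386 387 388] | 129  | 130  |
```

```bash
python3 -c "
from h import *
s=load('scene0'); t=load('top0')
print('mouth scene',onz(s,225+181/3.15,110+265/3.15,.136),'top',onz(t,185+600/3.6,155+189/3.6,.136))
a=-np.sin(np.radians(35))*ex+np.array([0,0,np.cos(np.radians(35))])
S=telemetry.get_state(); p=S['tcp_pos']; tip=p+.0498*ex+np.array([0,0,-.0414])
m=np.array([.5015,-.0145,.136]); tgt=m+.012*a-tip+p; print(tip,tgt); to(tgt,191.03)"
```

```text
mouth scene [ 0.50344886 -0.01444204  0.136     ] top [ 0.5007113 -0.0151151  0.136    ]
[0.522926   0.30033934 0.14738845] [ 0.44586418 -0.02534474  0.18722982]
delta [  89.   -304.65    4.33] head -168.80135119628827 yaw -359.83135119628827 tilt z [-0.0193 -0.007  -0.9998]
```

Request:
move_arm --series "0 0 -40 0; 10 -30 -50 0; 25 -75 -50 0; 40 -120 -50 0; 55 -165 -50 0; 68 -210 -50 0; 80 -255 -50 0; 89 -305 -50 0; 89 -305 -50 0; 89 -305 -20 0; 89 -305 4 0; 89 -305 4 0; 89 -305 4 0"

```text
time_s: 23.52
tcp_pos: [0.4474, -0.0242, 0.1884]
orientation: [-0.009, -0.098, 0.995, -0.002]
wrist_force: [1.0, -0.1, -0.4]
gripper_width: 0.153
```

```bash
cat >> h.py <<'E'
def look2(i,c=(235,135,345,235)):
    s=grab('scene','s%s.png'%i);t=grab('top','t%s.png'%i);w=grab('wrist','w%s.png'%i);st()
    x0,y0,x1,y1=c
    a=s['image'][y0:y1,x0:x1,::-1]
    a=cv2.resize(a,None,fx=6,fy=6,interpolation=cv2.INTER_CUBIC); cv2.imwrite('pics/a%s.png'%i,a)
E
python3 -c "
from h import *
look2(15)"
```

```text
23.675 [ 0.44826767 -0.02466263  0.18907434] [ 0.7498485  -0.05242155 -0.96472886] 0.15476589235115396
```

View pics/a15.png

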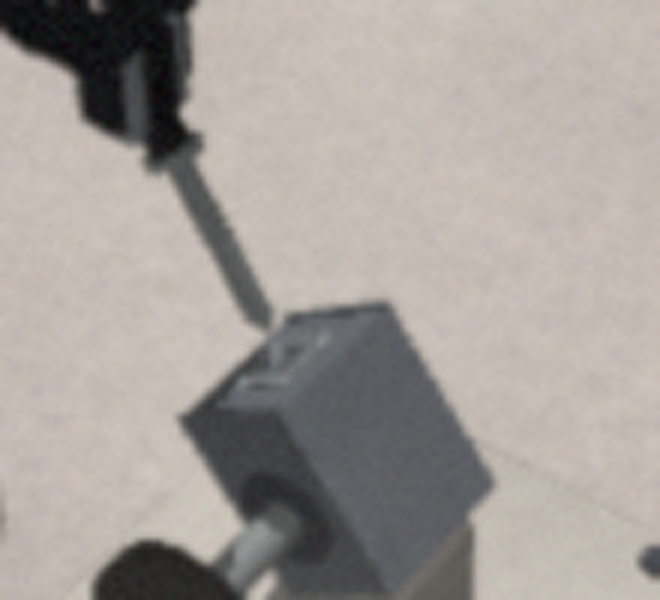

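View pics/w15.png

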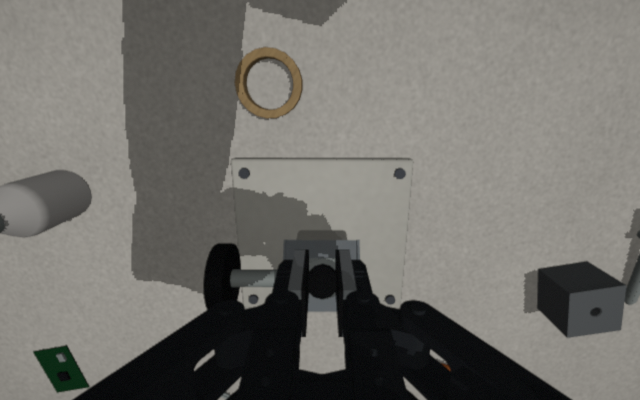

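View pics/t15.png

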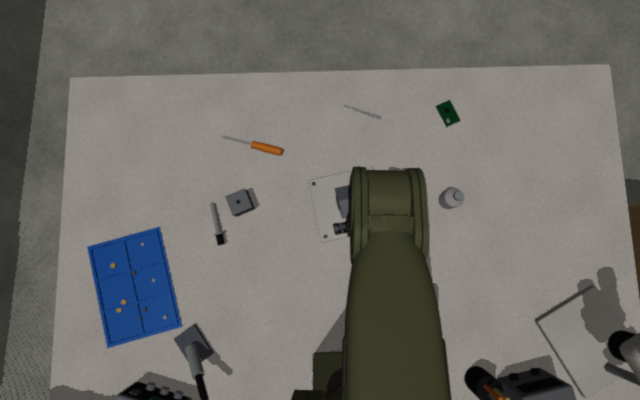

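```bash
python3 -c "
from h import *
s=load('s15'); p=telemetry.get_state()['tcp_pos']; z=np.array([0,0,1.])
m=np.array([.5020,-.0146,.136]); ax=-np.sin(np.radians(35))*ex+np.cos(np.radians(35))*z
P=lambda u,v:onplane(s,235+u/6,135+v/6,p,ey)
tip=P(264,327); sh=P(176,160); d=sh-tip; print('tip',tip,'lean',np.degrees(np.arctan2(-d@ex,d[2])),np.linalg.norm(d))
mm=onz(s,235+285/6,135+355/6,.136); print('mouth same cam',mm,'ey off tcp-m', (p-m)@ey, (p-mm)@ey)
r=tip-mm; print('tip-mouth: ex,ez',r@ex,r[2],' along',r@ax,'perp', r@(np.cos(np.radians(35))*ex+np.sin(np.radians(35))*z))
print('tip rel tcp',(tip-p)@ex,(tip-p)[2])
for k in (12,0): print((np.array(proj(s,mm+ax*k/1000))-[235,135])*6)
"
```

```text
tip [ 0.49475336 -0.01560147  0.1439453 ] lean 28.574231232667383 0.06725962059271086
mouth same cam [ 0.50359047 -0.01445941  0.136     ] ey off tcp-m 0.00040348309047032595 0.0005697859555495274
tip-mouth: ex,ez -0.008892363525682564 0.007945304905008999  along 0.011608862937236503 perp -0.0027269580874861917
tip rel tcp 0.04736057535118071 -0.04512903019912734
[267.35181281 326.42281198]
[285. 355.]
```

Request:
move_arm --series "-4 0 1 0; -7 0 5 0; -9 0 8.5 0; -11 0 11.5 0; -11 0 11.5 0"

```text
time_s: 24.3
tcp_pos: [0.4579, -0.0229, 0.1761]
orientation: [-0.009, -0.097, 0.995, -0.002]
wrist_force: [0.6, 0.6, -0.5]
gripper_width: 0.15
```

```bash
python3 -c "
from h import *
look2(16)"
```

```text
24.45 [ 0.45798395 -0.02286556  0.17646497] [ 0.67469807  0.1114724  -0.25145195] 0.147889954975914
```

View pics/a16.png

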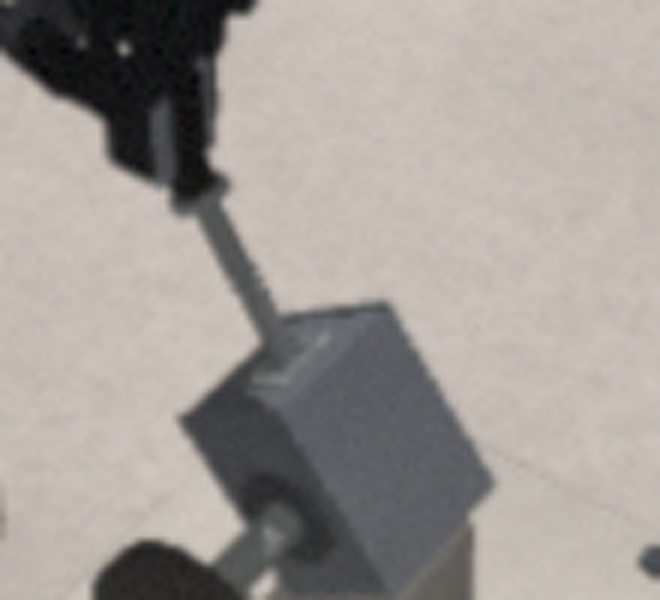

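Request:
move_arm --series "3 0 1.8 0; 6 0 3.6 0; 8.6 0 5.3 0; 6.9 0 7.8 0; 5.2 0 10.2 0; 3.4 0 12.7 0; 1.7 0 15.1 0; 1.7 0 15.1 0"

```text
time_s: 25.45
tcp_pos: [0.4567, -0.0234, 0.1612]
orientation: [-0.008, -0.097, 0.995, -0.002]
wrist_force: [3.6, -2.5, 0.1]
gripper_width: 0.15
```

```bash
python3 -c "
from h import *
look2(17)"
```

```text
25.6 [ 0.45649863 -0.02335021  0.16140389] [ 3.97570395 -2.07373868  0.81430171] 0.1485217951034296
```

View pics/a17.png

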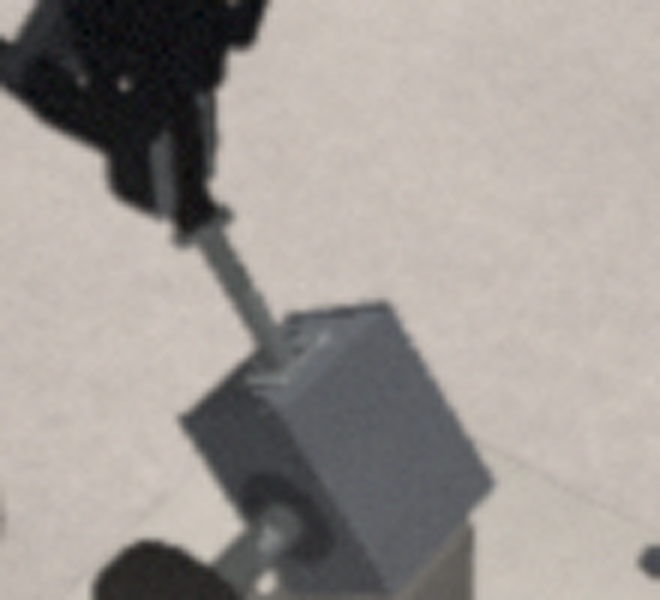

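Request:
move_arm --series "-2.2 -0.5 2 0; -4.2 -0.5 4.5 0; -6 -0.5 7 0; -7.5 -0.5 9.5 0; -9 -0.5 11.5 0; -9 -0.5 11.5 0"

```text
time_s: 26.35
tcp_pos: [0.4636, -0.0223, 0.1501]
orientation: [-0.01, -0.097, 0.995, -0.002]
wrist_force: [-1.6, -2.7, 9.0]
gripper_width: 0.153
```

```bash
python3 -c "
from h import *
look2(18)"
```

```text
26.5 [ 0.46371767 -0.02228671  0.15025691] [-1.71064901 -1.2496444   8.72615093] 0.15254097710401632
```

View pics/a18.png

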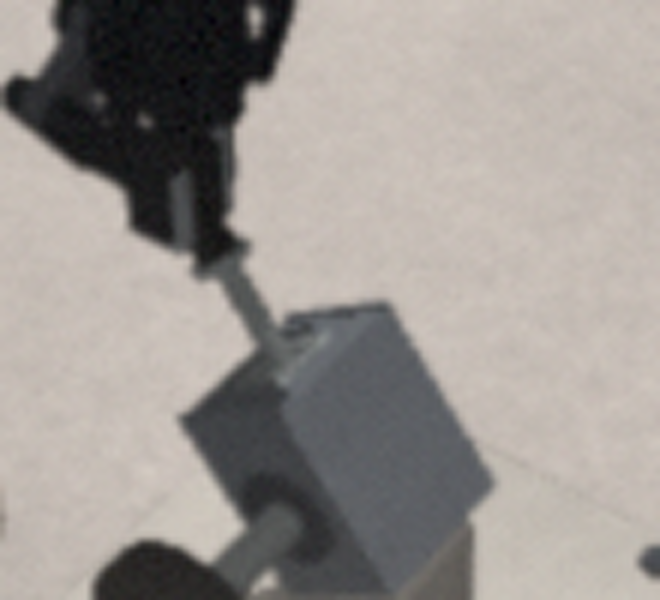

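Request:
move_arm --series "0 0 0 0; 0 0 0 0; 0 0 0 0; 0 0 0 0" --fingers 40

```text
time_s: 27.0
tcp_pos: [0.4644, -0.022, 0.1494]
orientation: [-0.009, -0.098, 0.995, -0.002]
wrist_force: [-0.3, 0.2, -0.1]
gripper_width: 0.467
```

```bash
python3 -c "
from h import *
look2(19)"
```

```text
27.15 [ 0.46475888 -0.02203843  0.14964599] [0.25812359 0.17640109 0.72456548] 0.4657992380530956
```

View pics/a19.png

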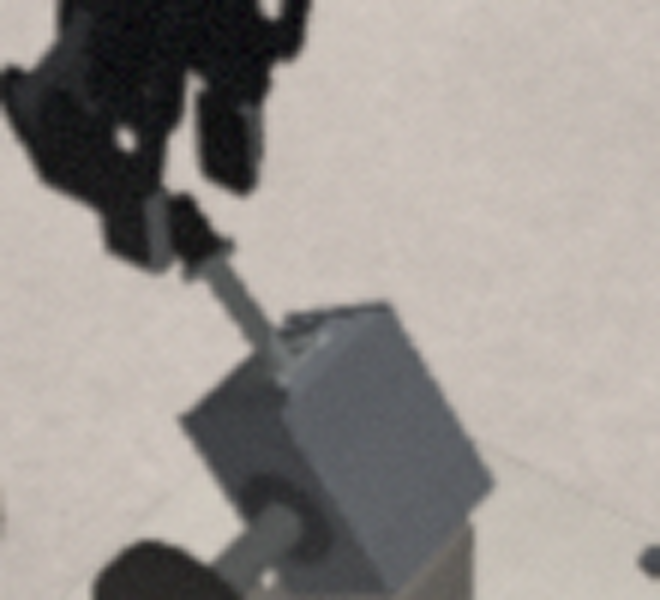

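View pics/w19.png

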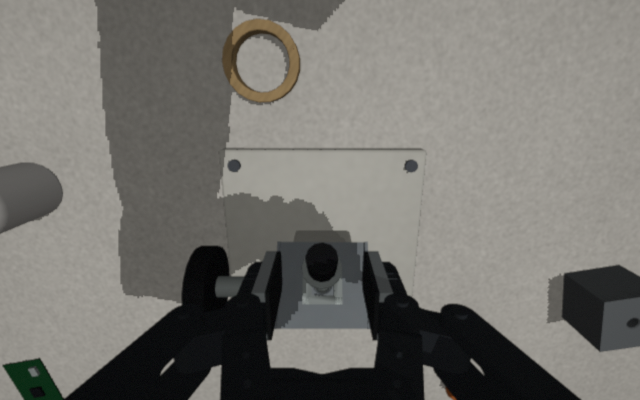

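```bash
cat >> h.py <<'E'
Z=np.array([0,0,1.]); AX=-np.sin(np.radians(35))*ex+np.cos(np.radians(35))*Z
MM=np.array([.50359,-.01446,.136])   # mouth in scene-camera bias
E
python3 -c "
from h import *
s=load('s19')
for k in (0,8,40,44,50,66): print(k,np.round((np.array(proj(s,MM+AX*k/1000))-[235,135])*6))
"
```

```text
0 [285. 355.]
8 [273. 336.]
40 [225. 259.]
44 [219. 249.]
50 [210. 234.]
66 [186. 194.]
```

```bash
python3 -c "
from h import *
C=np.array([.5433,-.1003,0])
to(C-.0177*ex+Z*.150,191.03); to(C-.0177*ex+Z*.0857,191.03)"
```

```text
delta [-44.14 -91.97  -0.94] head -168.80711013499098 yaw -359.837110134991 tilt z [-0.0167 -0.0054 -0.9998]
delta [-45.27 -91.84  63.35] head -168.80711013499098 yaw -359.837110134991 tilt z [-0.0167 -0.0054 -0.9998]
```

Request:
move_arm --series "0 0 -30 0; 0 0 -60 0; -10 -20 -62 0; -25 -55 -60 0; -45 -92 -50 0; -45 -92 -20 0; -45 -92 0 0; -45 -92 20 0; -45 -92 20 0"

```text
time_s: 28.28
tcp_pos: [0.5248, -0.1041, 0.1267]
orientation: [-0.011, -0.097, 0.995, -0.001]
wrist_force: [0.6, -0.2, 0.5]
gripper_width: 0.466
```

```bash
python3 -c "
from h import *
look2(20,(225,120,335,220+40)); C=np.array([.5433,-.1003,0]);to(C-.0177*ex+Z*.0857,191.03)"
```

```text
28.425 [ 0.52707057 -0.10417696  0.12951188] [-0.19398854  0.47374332  0.07874307] 0.4680098310763899
delta [ 0.3   0.81 43.82] head -168.8282584304703 yaw -359.8582584304703 tilt z [-0.0158 -0.0057 -0.9999]
```

View pics/a20.png

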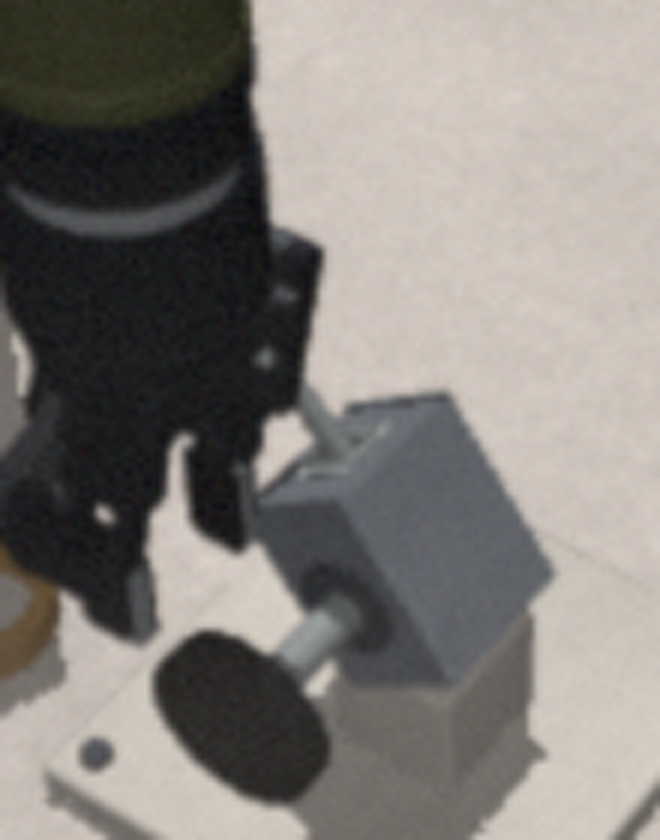

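View pics/w20.png

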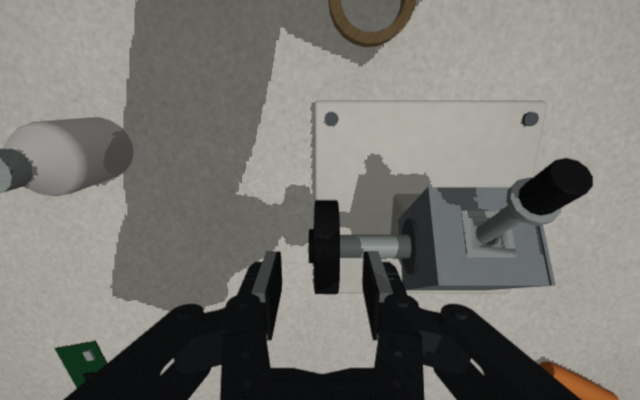

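Request:
move_arm --series "0 3 12 0; 0 3 25 0; 0 3 36 0; 0 3 43 0; 0 3 43 0"

```text
time_s: 29.05
tcp_pos: [0.5246, -0.1009, 0.0854]
orientation: [-0.009, -0.098, 0.995, -0.002]
wrist_force: [-0.4, 0.5, 0.4]
gripper_width: 0.471
```

```bash
python3 -c "
from h import *
look2(21,(225,120,335,220+40)); C=np.array([.5433,-.1003,0]);to(C-.0177*ex+Z*.0857,191.03)"
```

```text
29.2 [ 0.52559981 -0.10110283  0.08647538] [ 0.54573729 -0.05006168 -0.45882185] 0.46896009073821504
delta [ 0.17 -2.6   0.78] head -168.81078607051475 yaw -359.84078607051475 tilt z [-0.0158 -0.0056 -0.9999]
```

View pics/a21.png

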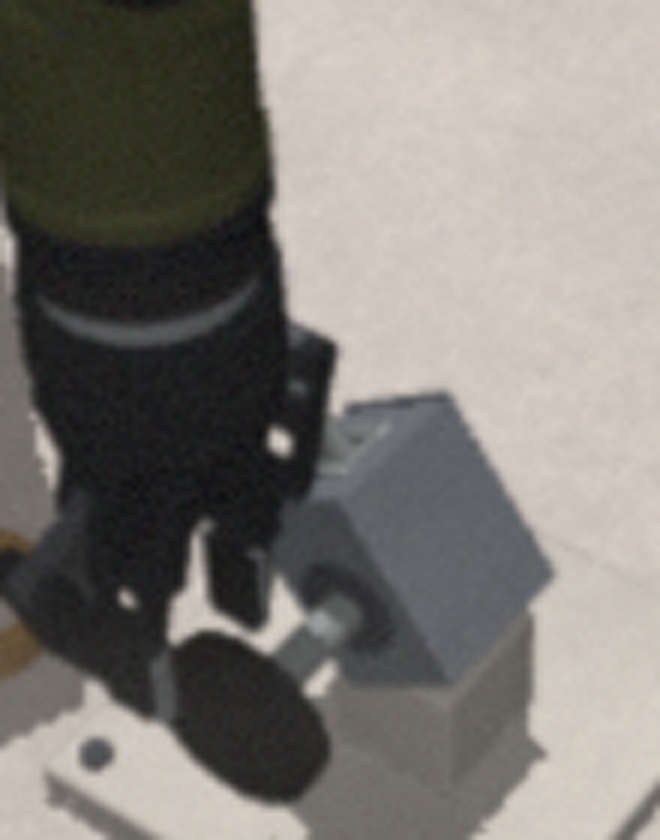

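View pics/w21.png

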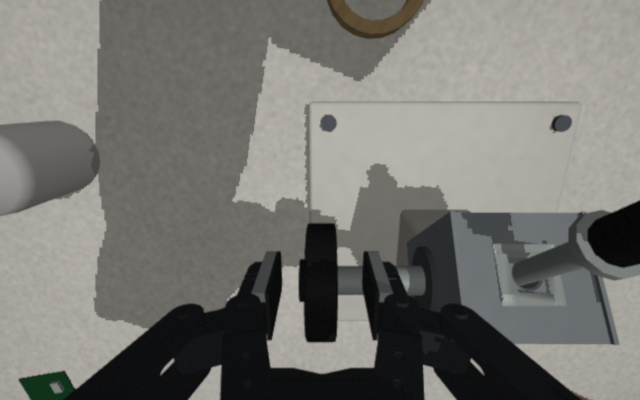

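Request:
move_arm --series "0 -0.5 0 0; 0 -0.5 0 0; 0 -0.5 0 0; 0 -0.5 0 0" --fingers 0

```text
time_s: 29.7
tcp_pos: [0.5257, -0.1017, 0.0867]
orientation: [-0.008, -0.097, 0.995, -0.002]
wrist_force: [-1.2, -0.4, 4.8]
gripper_width: 0.171
```

```bash
python3 -c "
from h import *
look2(22,(225,120,335,220+40))"
```

```text
29.85 [ 0.52570228 -0.1016727   0.08673015] [-1.2123151   0.82470772  5.55611841] 0.16602211752001791
```

View pics/a22.png

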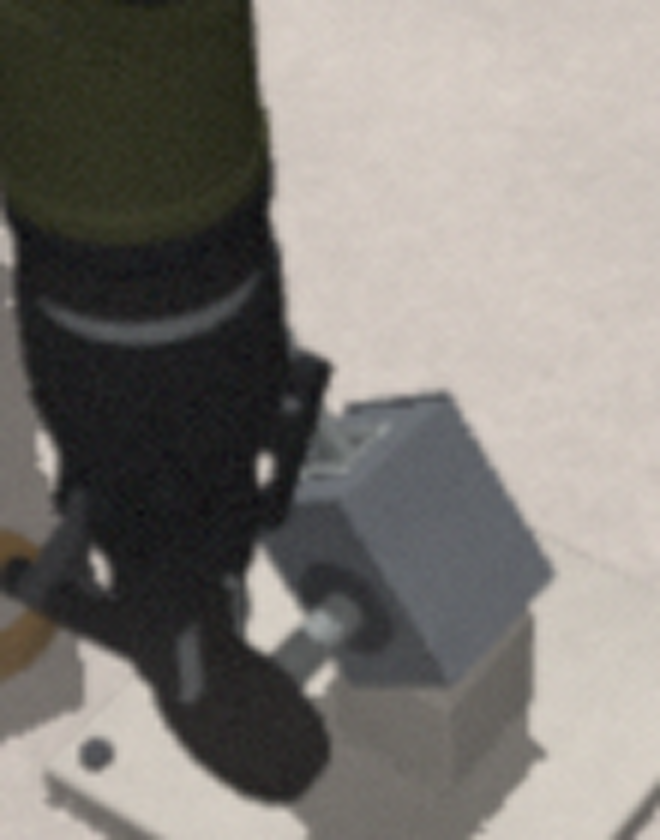

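View pics/w22.png

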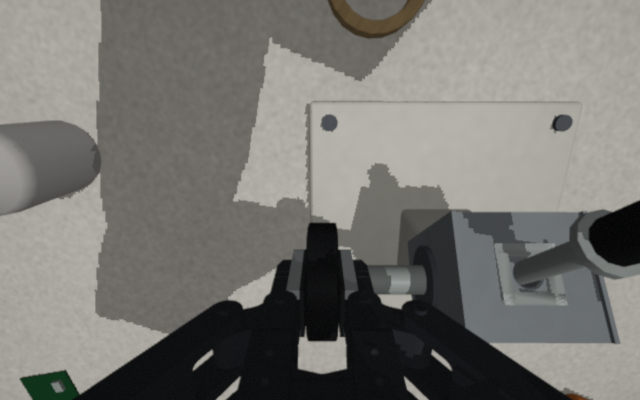

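Request:
move_arm --series "-1.3 0 -1.2 0; -2.6 0 -2.3 0; -4.1 0 -3.3 0; -5.6 0 -4.2 0; -5.6 0 -4.2 0"

```text
time_s: 30.48
tcp_pos: [0.526, -0.1015, 0.0874]
orientation: [-0.014, -0.097, 0.995, -0.003]
wrist_force: [-5.3, -6.6, -8.7]
gripper_width: 0.168
```

```bash
python3 -c "
from h import *
s=grab('scene','s23.png');w=grab('wrist','w23.png');st()
a=s['image'][135:245,235:345,::-1];b=w['image'][180:380,300:500,::-1]
cv2.imwrite('pics/a23.png',np.hstack([cv2.resize(i,(400,400),interpolation=cv2.INTER_CUBIC) for i in(a,b)]))"
```

```text
30.575 [ 0.52599873 -0.10154882  0.08737226] [-5.64977753 -4.84852542 -9.38651363] 0.16744161741526298
```

View pics/a23.png

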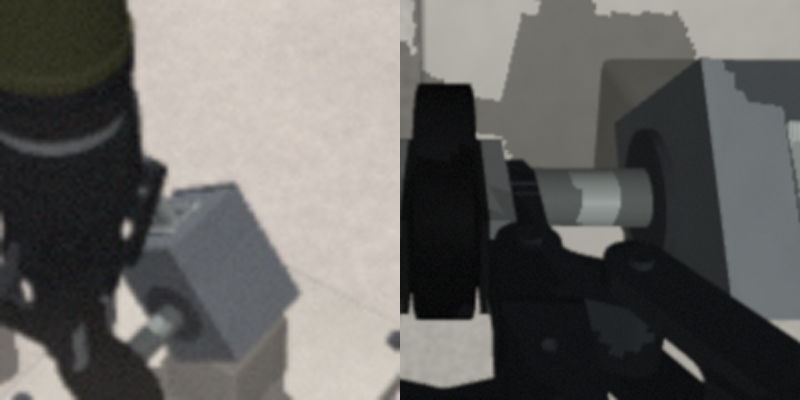

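Request:
move_arm --series "0 0 0 0; 0 0 0 0; 0 0 0 0" --fingers 15.3

```text
time_s: 30.95
tcp_pos: [0.5266, -0.1014, 0.0875]
orientation: [-0.013, -0.097, 0.995, -0.002]
wrist_force: [-3.8, -6.5, -9.0]
gripper_width: 0.176
```

```bash
python3 -c "
from h import *
st();print(telemetry.get_state()['torque'])"
```

```text
30.95 [ 0.52656418 -0.10139097  0.08751127] [-3.81172838 -6.49282702 -9.03743723] 0.17584516858147423
[-1.14442174  0.94991998  0.016613  ]
```

Request:
move_arm --series "0 0 0 0; 0 0 0 0; 0 0 0 0" --fingers 16

```text
time_s: 31.32
tcp_pos: [0.5319, -0.1004, 0.0907]
orientation: [-0.008, -0.098, 0.995, -0.002]
wrist_force: [0.1, -2.4, -1.8]
gripper_width: 0.189
```

```bash
python3 -c "
from h import *
st();print(telemetry.get_state()['torque'])"
```

```text
31.325 [ 0.53185228 -0.10039382  0.09071411] [ 0.06049226 -2.43255038 -1.81677647] 0.1889418002234025
[-4.47072563e-01 -2.64015866e-05  7.27134322e-03]
```

Request:
move_arm --series "-1.6 0 -0.8 0; -3.2 0 -1.5 0; -3.2 0 -1.5 0" --fingers 15.7

```text
time_s: 31.7
tcp_pos: [0.5337, -0.1, 0.0915]
orientation: [-0.009, -0.097, 0.995, -0.002]
wrist_force: [-1.7, -3.7, -4.0]
gripper_width: 0.189
```

```bash
python3 -c "
from h import *
s=grab('scene','s24.png');w=grab('wrist','w24.png');st()
b=w['image'][120:380,290:640,::-1];a=s['image'][135:245,235:345,::-1]
cv2.imwrite('pics/a24.png',np.hstack([cv2.resize(a,(300,300),interpolation=cv2.INTER_CUBIC),cv2.resize(b,(404,300),interpolation=cv2.INTER_CUBIC)]))"
```

```text
31.8 [ 0.53378286 -0.10000719  0.09158995] [-1.98296582 -4.79248402 -3.09624929] 0.18318559538061674
```

View pics/a24.png

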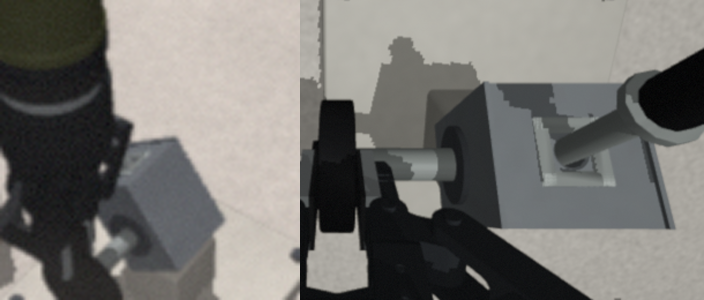

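Request:
move_arm --series "-1.7 -1 -0.6 0; -3.4 -1 -1 0; -5.1 -1 -1.4 0; -6.8 -1 -1.6 0; -6.8 -1 -1.6 0"

```text
time_s: 32.42
tcp_pos: [0.541, -0.0986, 0.0932]
orientation: [-0.008, -0.098, 0.995, -0.001]
wrist_force: [-3.4, 0.5, -2.1]
gripper_width: 0.18
```

```bash
cat >> h.py <<'E'
def lw(i):
    w=grab('wrist','w%s.png'%i);st()
    cv2.imwrite('pics/b%s.png'%i,cv2.resize(w['image'][120:380,290:640,::-1],(525,390)))
E
python3 -c "
from h import *
lw(25)"
```

```text
32.475 [ 0.54101969 -0.09859909  0.09321796] [-3.47230868  1.79829391 -3.01863426] 0.18280433823539358
```

View pics/b25.png

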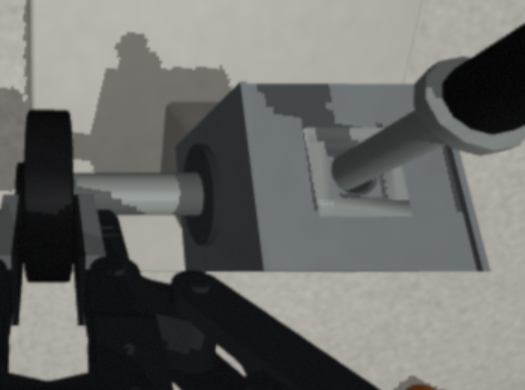

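Request:
move_arm --series "-1.7 0 -0.1 0; -3.5 0 -0.1 0; -5.2 0 0.1 0; -7 0 0.4 0; -7 0 0.4 0"

```text
time_s: 33.1
tcp_pos: [0.5481, -0.0973, 0.0929]
orientation: [-0.008, -0.098, 0.995, -0.001]
wrist_force: [-3.8, 3.0, -0.8]
gripper_width: 0.185
```

```bash
python3 -c "
from h import *
lw(26)"
```

```text
33.15 [ 0.54806145 -0.09723767  0.09293285] [-3.79341777  3.93644199 -1.44946004] 0.18342867620176517
```

View pics/b26.png

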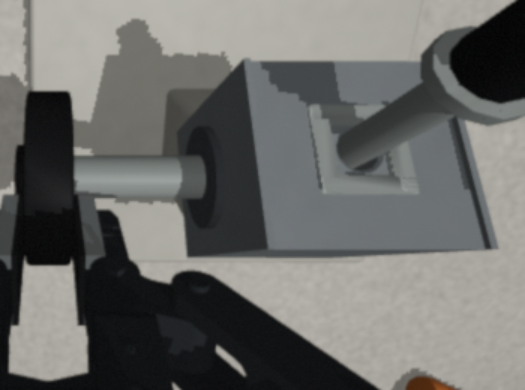

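Request:
move_arm --series "-1.7 0.5 0.4 0; -3.4 0.5 0.9 0; -5 0.5 1.6 0; -6.5 0.5 2.3 0; -6.5 0.5 2.3 0"

```text
time_s: 33.78
tcp_pos: [0.5551, -0.0959, 0.0908]
orientation: [-0.007, -0.098, 0.995, -0.002]
wrist_force: [-3.2, 4.4, 3.3]
gripper_width: 0.183
```

```bash
python3 -c "
from h import *
lw(27)"
```

```text
33.825 [ 0.55513307 -0.09593452  0.09078426] [-2.91363584  5.06729475  3.179354  ] 0.18437417760407468
```

View pics/b27.png

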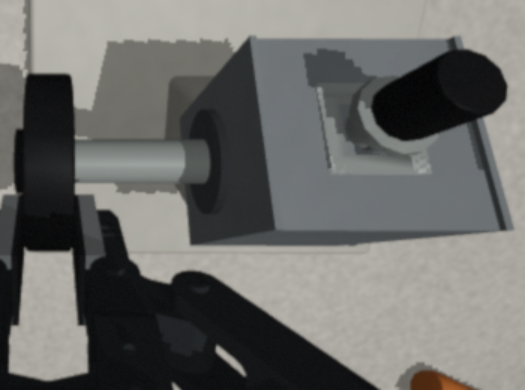

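```bash
python3 -c "
from h import *
M=np.array([.502,-.0146,.136]); D=M+.034*AX; print(D)
to(D+.010*AX-.011*ex-.023*Z,191.03)"
```

```text
[ 0.48285865 -0.0183311   0.16385117]
delta [ 73.42  90.12 -57.32] head -168.79386020893944 yaw -359.82386020893944 tilt z [-0.0144 -0.0047 -0.9999]
```

Request:
move_arm --series "0 0 0 0; 0 0 0 0; 0 0 -30 0; 0 0 -65 0; 0 0 -100 0; 0 0 -110 0" --fingers 40

```text
time_s: 34.58
tcp_pos: [0.5581, -0.0965, 0.2028]
orientation: [-0.006, -0.097, 0.995, -0.003]
wrist_force: [0.3, 0.3, -0.4]
gripper_width: 0.47
```

```bash
python3 -c "
from h import *
M=np.array([.502,-.0146,.136]); D=M+.034*AX; st()
to(D+.010*AX-.011*ex-.023*Z,191.03)"
```

```text
34.575 [ 0.55809345 -0.09645602  0.20283785] [ 0.2500892   0.27300459 -0.43084925] 0.47036539353848345
delta [74.76 91.53 54.25] head -168.82588678072509 yaw -359.8558867807251 tilt z [-0.0107 -0.007  -0.9999]
```

Request:
move_arm --series "20 30 0 0; 45 60 0 0; 75 91 0 0; 75 91 20 0; 75 91 40 0; 75 91 50 0; 75 91 50 0" --fingers 0

```text
time_s: 35.45
tcp_pos: [0.4631, -0.0214, 0.1504]
orientation: [-0.009, -0.097, 0.995, -0.002]
wrist_force: [-0.3, -0.0, 0.5]
gripper_width: 0.005
```

```bash
python3 -c "
from h import *
look2(30); M=np.array([.502,-.0146,.136]); D=M+.034*AX
to(D+.010*AX-.011*ex-.023*Z,191.03)"
```

```text
35.6 [ 0.46451451 -0.02141369  0.15184267] [-0.16824161  0.38693143  0.09177168] -0.0011307226136581506
delta [-1.9  -0.48  2.77] head -168.82152232298353 yaw -359.85152232298356 tilt z [-0.0154 -0.0056 -0.9999]
```

View pics/a30.png

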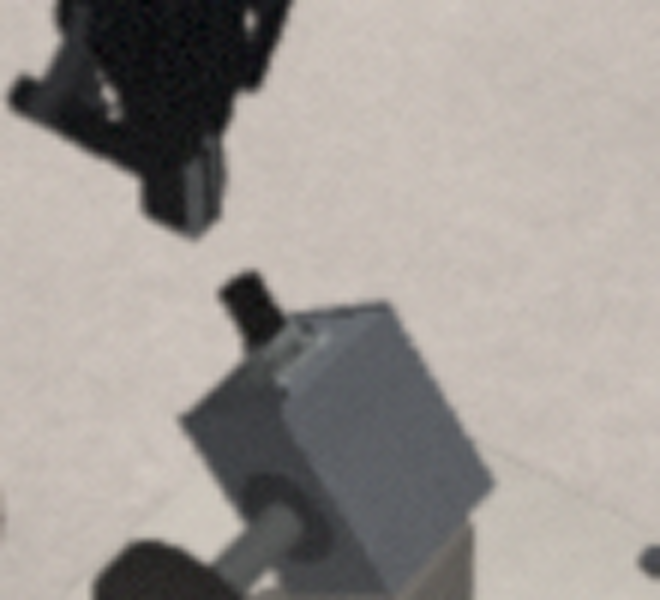

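View pics/w30.png

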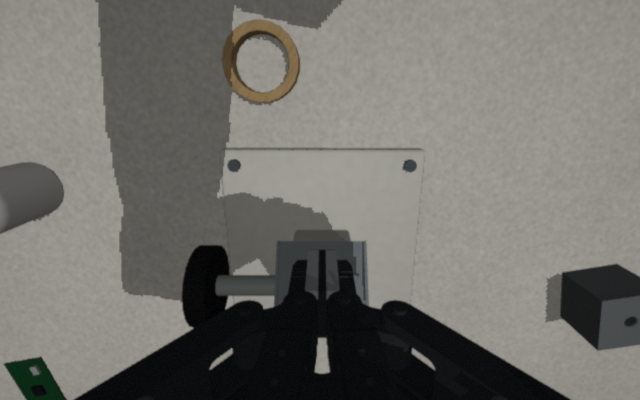

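Request:
move_arm --series "-4 0 6 0; -8 0 11.5 0; -11.5 0 16.4 0; -11.5 0 16.4 0"

```text
time_s: 36.1
tcp_pos: [0.4747, -0.019, 0.1342]
orientation: [-0.009, -0.098, 0.995, -0.002]
wrist_force: [-0.1, -0.1, -0.8]
gripper_width: -0.003
```

```bash
python3 -c "
from h import *
look2(31)"
```

```text
36.25 [ 0.47478928 -0.01912808  0.13478067] [-0.32828781  0.88424862 -0.3934996 ] -0.0008684489758014448
```

View pics/a31.png

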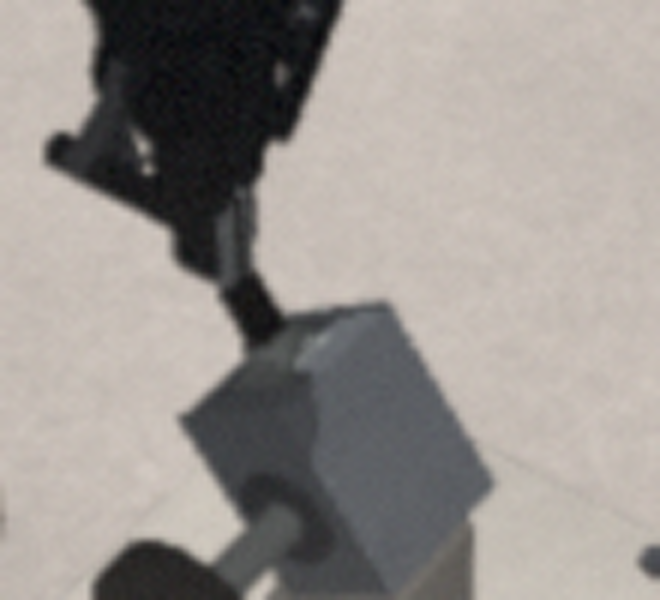

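Request:
move_arm --series "-1.2 0 1.6 0; -2.3 0 3.3 0; -3.4 0 4.9 0; -4.6 0 6.6 0; -5.7 0 8.2 0; -5.7 0 8.2 0"

```text
time_s: 37.0
tcp_pos: [0.4787, -0.0191, 0.1289]
orientation: [-0.009, -0.097, 0.995, -0.003]
wrist_force: [-11.2, -2.7, 22.3]
gripper_width: 0.001
```

```bash
python3 -c "
from h import *
look2(32)"
```

```text
37.15 [ 0.47869064 -0.01909429  0.1289117 ] [-10.03677592  -2.88023702  22.62521058] 0.002652089022910002
```

View pics/a32.png

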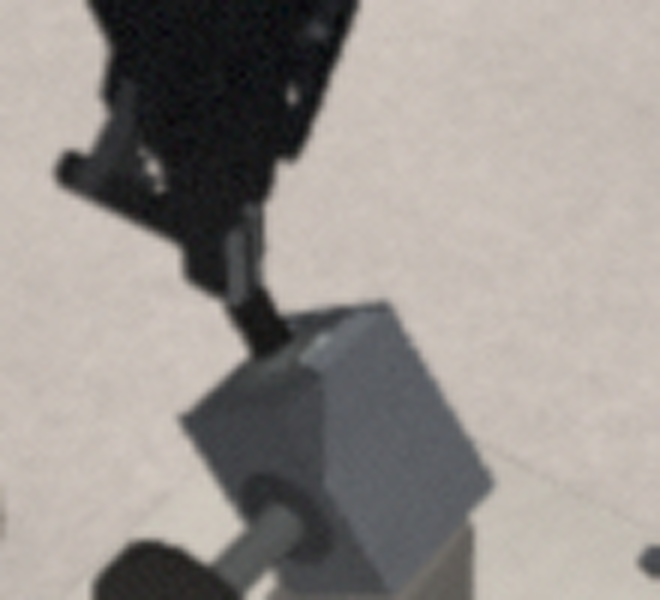

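Request:
move_arm --series "-0.6 0 0.8 0; -1.2 0 1.7 0; -1.2 0 1.7 0"

```text
time_s: 37.52
tcp_pos: [0.4788, -0.0191, 0.1286]
orientation: [-0.01, -0.097, 0.995, -0.003]
wrist_force: [-15.2, -3.3, 34.8]
gripper_width: -0.003
```

Request:
move_arm --series "5 0 -8 0; 10 0 -25 0; 10 0 -60 0; 10 0 -100 0; 10 0 -100 0"

```text
time_s: 38.15
tcp_pos: [0.4759, -0.0191, 0.2275]
orientation: [-0.005, -0.098, 0.995, -0.002]
wrist_force: [1.1, -0.1, -0.8]
gripper_width: -0.002
```

```bash
python3 -c "
from h import *
look2(33)
s=load('s33')
for k in (0,4,26,34): print(k,np.round((np.array(proj(s,MM+AX*k/1000))-[235,135])*6))
cv2.imwrite('pics/w33z.png',cv2.resize(load('w33')['image'][180:330,240:440,::-1],(800,600),interpolation=cv2.INTER_CUBIC))"
```

```text
38.3 [ 0.47281086 -0.01908835  0.22384872] [ 0.37140588  0.28370875 -0.6159516 ] -0.0026781557141677213
0 [285. 355.]
4 [279. 346.]
26 [247. 293.]
34 [235. 273.]
```

View pics/a33.png

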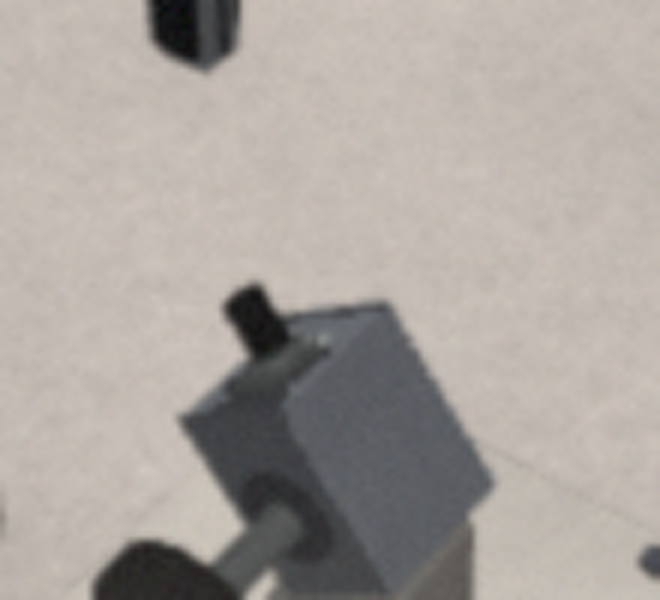

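View pics/w33z.png

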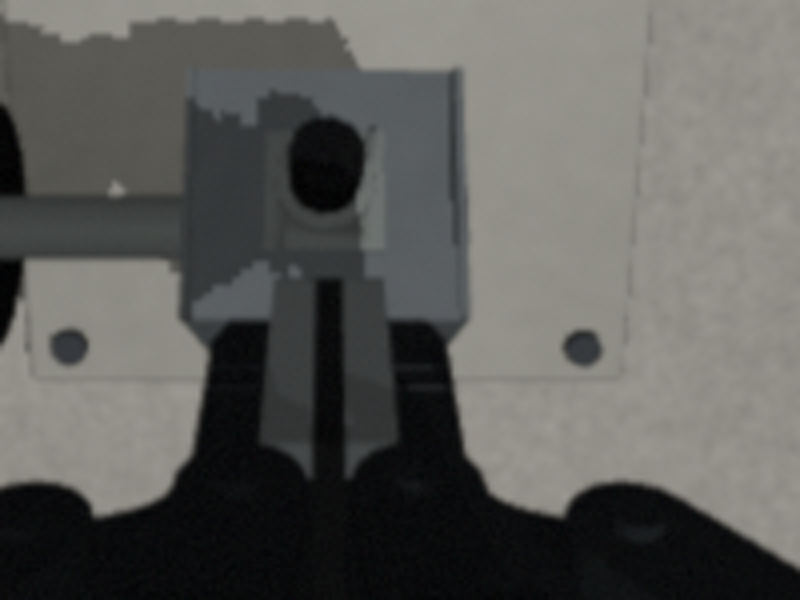

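```bash
python3 -c "
from h import *
A=[cv2.resize(load(n)['image'][175:205,262:302,::-1],(400,300),interpolation=cv2.INTER_LANCZOS4) for n in('s30','s33')]
d=grab('wrist','w34.png'); e=grab('scene','s34.png')
cv2.imwrite('pics/c33.png',np.hstack(A))"
```

```text
(no output)
```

View pics/c33.png

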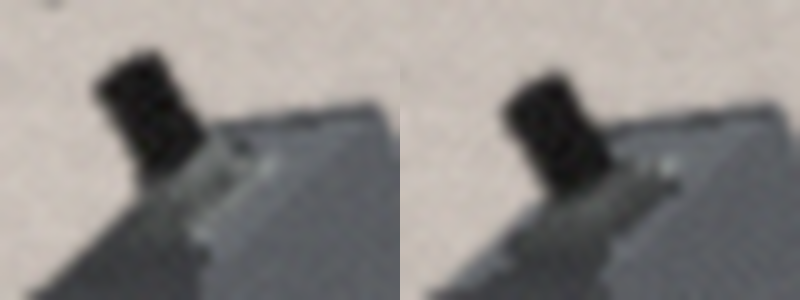

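```bash
python3 -c "
from h import *
to([.527,.0806,.095],191.03)"
```

```text
delta [-75.56  87.4  126.82] head -168.807779281755 yaw -359.837779281755 tilt z [-0.0192 -0.0052 -0.9998]
```

Request:
move_arm --series "-25 30 0 0; -50 60 0 0; -75 87 10 0; -75 87 50 0; -75 87 90 0; -75 87 120 0; -75 87 120 0; -75 87 120 0"

```text
time_s: 39.4
tcp_pos: [0.5283, 0.08, 0.1039]
orientation: [-0.008, -0.097, 0.995, -0.002]
wrist_force: [-0.6, -0.5, 0.4]
gripper_width: -0.002
```

```bash
python3 -c "
from h import *
w=grab('wrist','w35.png');st()
cv2.imwrite('pics/w35z.png',cv2.resize(w['image'][120:330,60:340,::-1],(800,600),interpolation=cv2.INTER_CUBIC))"
```

```text
39.45 [0.52899663 0.08015035 0.10455584] [0.2023743  0.11012988 0.69226417] -0.001398085741348881
```

View pics/w35z.png

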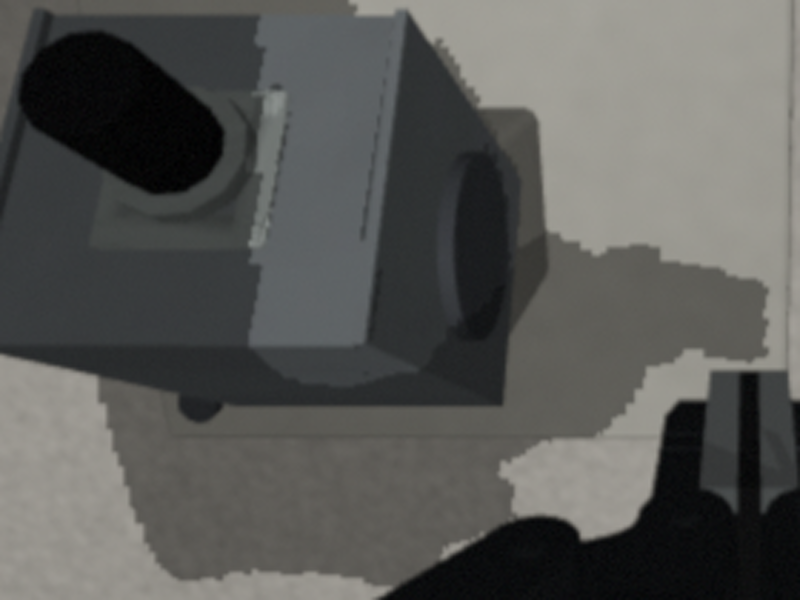

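```bash
python3 -c "
from h import *
w=load('w35'); sc=800/280
M=np.array([.502,-.0146,.136]); PX=np.cos(np.radians(35))*ex+np.sin(np.radians(35))*Z
f=lambda q:(np.array(proj(w,q))-[60,120])*sc
cor=lambda M:[f(M+13e-3*(i*PX+j*ey)) for i,j in((-1,1),(-1,-1),(1,-1),(1,1))]
print(np.round(cor(M)))
from scipy.optimize import least_squares
# known: (92,247),(262,247),(285,92) 
obs={}
c=cor(M)
P=np.array([(92,247),(262,247),(285,92)],float)
# match nearest
idx=[int(np.argmin([np.hypot(*(ci-p)) for ci in c])) for p in P]; print(idx)
r=least_squares(lambda m:np.concatenate([cor(m)[i]-p for i,p in zip(idx,P)]),M); M2=r.x; print(M2,np.round(r.fun,1))
img=cv2.imread('pics/w35z.png')
th=np.linspace(0,2*np.pi,80)
def circ(k,rad,col):
  pts=np.array([f(M2+AX*k*1e-3+rad*1e-3*(np.cos(t)*PX+np.sin(t)*ey)) for t in th]); cv2.polylines(img,[np.round(pts).astype(int)],True,col,1)
for k0,col in((0,(0,255,0)),(3,(0,0,255))):
  circ(k0,11,col);circ(k0+4,11,col);circ(k0+26,8,col)
cv2.imwrite('pics/ov35.png',cv2.resize(img[0:300,0:400],(800,600)))"
```

```text
[[288.  92.]
 [127.  91.]
 [ 93. 245.]
 [262. 246.]]
[2, 3, 0]
[ 0.50225739 -0.01487754  0.13583717] [-0.4 -0.7 -1.2 -0.1  1.7  0.8]
```

View pics/ov35.png

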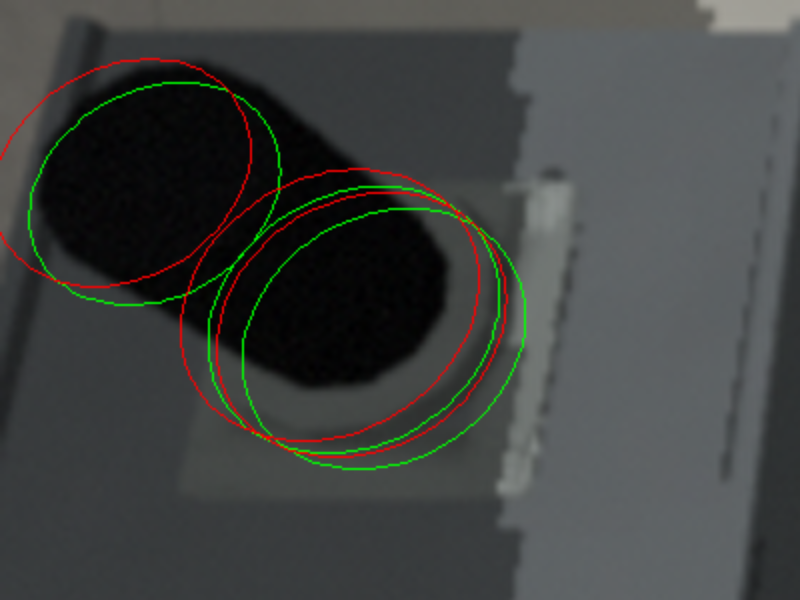

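```bash
python3 -c "
from h import *
a=load('w35')['image'][130:215,65:165,::-1].astype(float)
a=np.clip((a-20)*2.6,0,255).astype(np.uint8)
cv2.imwrite('pics/e35.png',cv2.resize(a,(700,595),interpolation=cv2.INTER_LANCZOS4))"
```

```text
(no output)
```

View pics/e35.png

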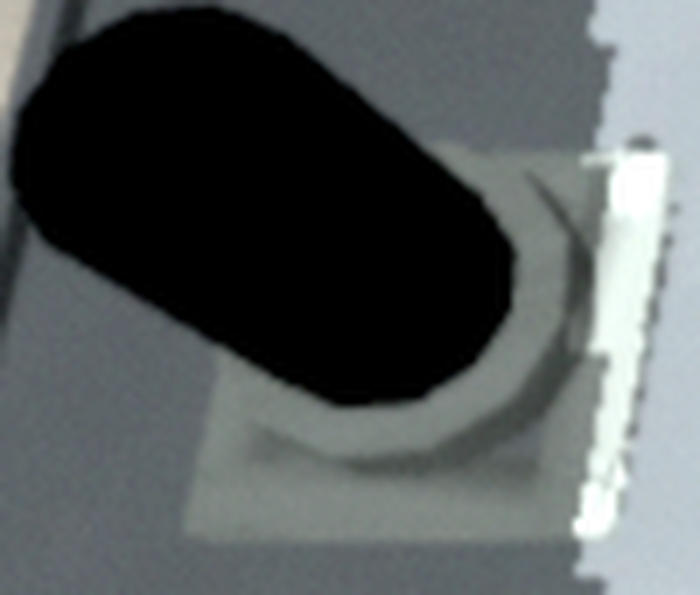

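```bash
python3 -c "
from h import *
a=load('w27')['image'][145:255,485:635,::-1].astype(float)
a=np.clip((a-10)*1.8,0,255).astype(np.uint8)
cv2.imwrite('pics/e27.png',cv2.resize(a,None,fx=5.3,fy=5.3,interpolation=cv2.INTER_LANCZOS4))"
```

```text
(no output)
```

View pics/e27.png

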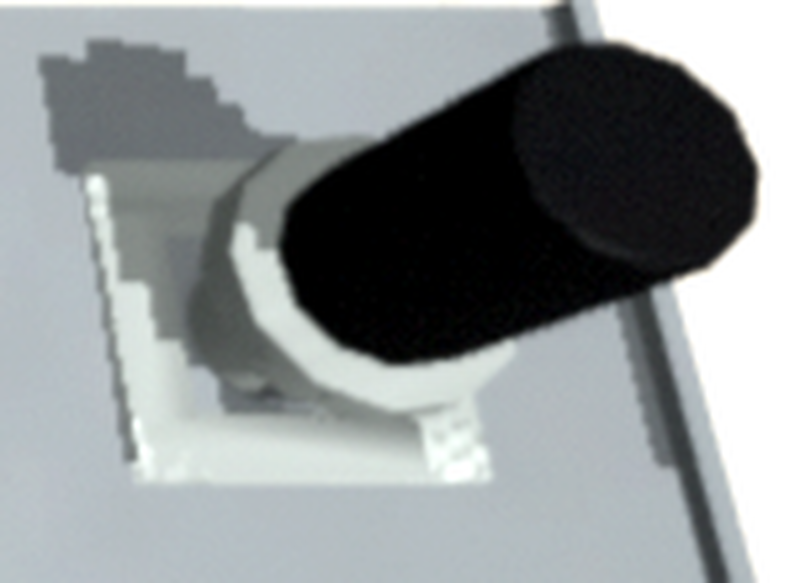

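```bash
python3 -c "
from h import *
from scipy.optimize import least_squares
PX=np.cos(np.radians(35))*ex+np.sin(np.radians(35))*Z
th=np.linspace(0,2*np.pi,200)
def fit(w,P):
  P=np.array(P,float); M=np.array([.502,-.0146,.136])
  cor=lambda M:[np.array(proj(w,M+13e-3*(i*PX+j*ey))) for i,j in((-1,1),(-1,-1),(1,-1),(1,1))]
  idx=[int(np.argmin([np.hypot(*(ci-p)) for ci in cor(M)])) for p in P]
  r=least_squares(lambda m:np.concatenate([cor(m)[i]-p for i,p in zip(idx,P)]),M,x_scale=.001); print(idx,r.x,np.round(r.fun,2)); return r.x
def ext(w,M,k,rad,dx=0,dy=0):
  pts=np.array([proj(w,M+AX*k*1e-3+PX*dx*1e-3+ey*dy*1e-3+rad*1e-3*(np.cos(t)*PX+np.sin(t)*ey)) for t in th]); return pts.min(0).tolist()+pts.max(0).tolist()
w=load('w27'); e=lambda x,y:(485+x/5.3,145+y/5.3)
M=fit(w,[e(85,172),e(140,478),e(490,478)])
obs=np.array(e(515,42)+e(757,270))
for k in (4,5,6,7,8,9): print(k,np.round(np.array(ext(w,M,k+26,8))-obs,1))
w=load('w35'); e=lambda x,y:(65+x/7,130+y/7)
M=fit(w,[e(185,538),e(605,538),e(668,150)])
o1=np.array(e(12,7)); o2=np.array(e(570,460)); o3=np.array(e(592,475))
for k in (0,1,2,3,4): print(k,'griptop LT',np.round(np.array(ext(w,M,k+26,8))[:2]-o1,1),'disc top RB',np.round(np.array(ext(w,M,k+4,11))[2:]-o2,1),'disc under RB',np.round(np.array(ext(w,M,k,11))[2:]-o3,1))
"
```

```text
[1, 2, 3] [ 0.50214191 -0.01485402  0.13621325] [ 0.66 -1.51  0.61  0.58 -1.24  0.85]
4 [-10.7   4.   -6.1   6.6]
5 [-8.4  2.7 -3.4  5.7]
6 [-6.1  1.4 -0.6  4.8]
7 [-3.8  0.1  2.3  3.8]
8 [-1.4 -1.2  5.2  2.9]
9 [ 1.1 -2.6  8.2  1.9]
[2, 3, 0] [ 0.50127794 -0.01355612  0.13838321] [-0.31 -0.31  0.06 -0.08  0.27  0.41]
0 griptop LT [-3.4  2. ] disc top RB [0.9 3.7] disc under RB [2.4 4.4]
1 griptop LT [-5.5  0.7] disc top RB [-0.3  3. ] disc under RB [1.3 3.7]
2 griptop LT [-7.7 -0.7] disc top RB [-1.5  2.3] disc under RB [0.2 3. ]
3 griptop LT [-9.9 -2.1] disc top RB [-2.7  1.5] disc under RB [-1.   2.3]
4 griptop LT [-12.1  -3.5] disc top RB [-4.   0.8] disc under RB [-2.2  1.6]
```

```bash
python3 -c "
from h import *
s=grab('scene','s36.png');a=load('scene0')['image'].astype(int);b=s['image'].astype(int);d=np.abs(a-b).max(2)
for n,(x0,y0,x1,y1) in dict(bottle=(150,285,200,355),driver=(398,195,475,240),tape=(200,202,240,240)).items(): print(n,(d[y0:y1,x0:x1]>40).mean())
st(); cv2.imwrite('pics/s36z.png',cv2.resize(s['image'][130:250,200:360,::-1],(800,600),interpolation=cv2.INTER_CUBIC))"
```

```text
bottle 0.0
driver 0.0
tape 0.7105263157894737
39.5 [0.52924297 0.080153   0.10486114] [-0.96607099 -0.17783698 -0.77777169] 9.96663637677328e-06
```

View pics/s36z.png

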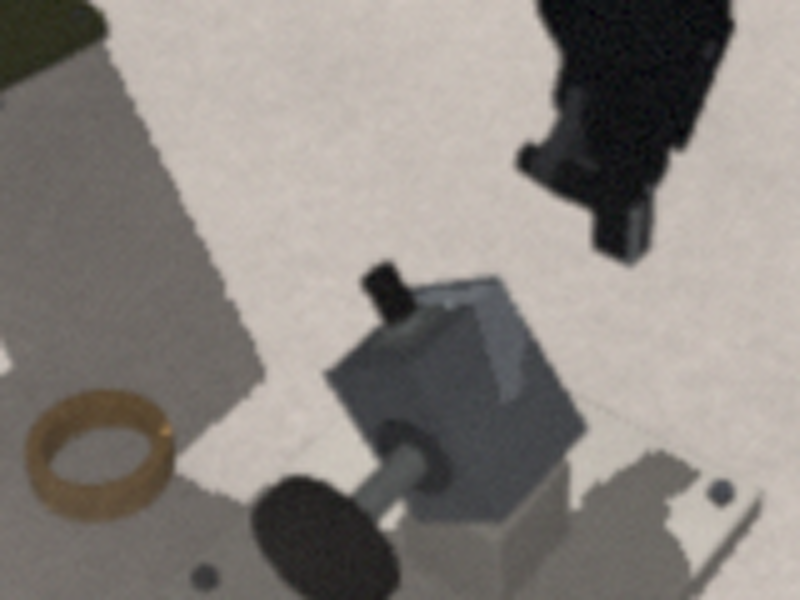

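```bash
python3 -c "
from h import *
print(env.sign_off())"
```

```text
the job is handed in; nothing more can be done
None
```

I handed the job in at about 39.5 s with the pin pushed home. My measurements of the last few millimetres to flush did not fully agree.

**What I did**
- I took the pin from the rack. The first grasp slipped off and the second held.
- I swivelled the pin in the pads against the rim of the rack hole until it leaned about 28°, then started it in the leaning hole. It settled at full lean on the shaft and I let go.
- I turned the knob's top away from the robot in small steps. The wrist view then showed the pin had dropped, with its shoulder measuring about 7 mm off the pad.
- I pushed the pin along the hole. It came to a firm stop, at about 38 N on the fingers.
- I then drew the closed gripper clear, and it touches nothing.

**Last checks**
- **Seating:** The scene view puts the top of the grip within about 0.3 mm of flush. The wrist view fits flush best, but some shoulder-disc edges fit a gap of up to about 2 mm.
- **Travel in the last push:** The scene view showed about 5 mm of travel, where about 8 mm was expected. I took it as seated because of the firm stop and because I could see no gap under the shoulder.
- **Other objects:** The bottle and screwdriver look unchanged. The image difference at the tape roll is a shadow; the roll itself is in the same place.
- **Look-alike pin:** The larger pin was standing near the rack and toppled early on, while the arm was moving nearby. I felt no contact force and it is still on the table.
- **Arm:** Early on the last joint hit its limit and the tool tilted about 6°. I straightened it before the first grasp.

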